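# Make up the crankshaft kit and the cylinder-head kit in foam-lined trays

## Task

Make up the two kits for rebuilding this engine. Into the tray with the yellow cut-outs, for the crankshaft job, go the connecting rod, the ball bearing and the red bottle of thread locker; into the tray with the blue cut-outs, for the cylinder head, go the valve spring and the spark plug. Set each part fully home in the cut-out made for it, the bottle and the spring standing upright, never letting the bottle tip over, and leave the exhaust valve and the roll of black tape where they are.

Things in the scene. Friction and masses are not known exactly. Their poses are not given: they have to be found in the camera images.
- crank_tray: fixed tray 220x222 mm, rim z 21; black foam (top z 19) with yellow-floored cut-outs (floor z 9); origin under centre. Cut-outs, mm in its x,y: rod's point goes to (-48,-5), rod along y, big end to +y (92 wide at y 7..93, 46 wide at y -93..7, finger room 88x46 at the point); bearing: 78 round at (52,42), finger slot 36 in x, 118 in y; bottle: 50 in x, 36 in y at (52,-70), bottle's y along tray's x, either way
- head_tray: fixed tray 158x132 mm, rim z 21; black foam (top z 19) with blue-floored cut-outs (floor z 9); origin under its centre. Cut-outs, mm in its x,y: spark plug: 36 in x, 90 in y at (-32,0), plug lying along y, either way round, finger room 76 in x, 36 in y about the same centre; valve spring: 46 round at (42,0)
- con_rod_mid (a point): grey steel connecting rod lying flat, 172 mm long (its y), 20 thick, 0.3 to 0.5 kg; big end at +y, 82 wide over the bolts; small end at -y. Point: on the shank half-way up (10 above the underside), 5 from mid-length towards the small end. Grip here across its x: shank 26 wide, flanks 4 to 16 above the underside, from y -55 to +24 of the point
- bearing_mid (a point): steel ball bearing with black seal lying flat, 62 mm across, 16 thick, 0.2 kg. Point: its centre, half-way up (8 above the underside); z is its axis
- bottle_mid (a point): small red bottle with white pointed cap, standing, closed; 21 mm (its x) by 34 (its y), 93 tall, red body 62 tall, 25 g. Point: on its axis, 45 above its underside. Grip the red body across its x
- spring_mid (a point): steel coil valve spring standing on end, does not give when gripped; 30 mm across, 42 tall, 50 g. Point: its centre, 21 above its underside
- spark_plug_mid (a point): spark plug lying on its side, white insulator, steel hexagon; 74 mm long (its y), 21 wide, 24 high, 50 g. Point: its centre, 12 above its underside. Grip here across its x, where the fingers stop at 18
- exhaust_valve_mid (a point): grey exhaust valve standing on its head (31 across), 90 tall with a thin stem, loose: to be left standing where it is. The point is 45 above its underside.
- tape_roll_mid (a point): roll of black tape lying flat, 58 across, 19 high, loose: to be left where it is. The point is its centre, half-way up.
Things that resemble listed ones, but are neither listed nor needed, are in the scene too. Of the things that look like the part that bears con_rod_mid, the larger one is meant.

How it is judged:
By the outcome, as a careful person would: the job done as asked, in the order asked, and still so for the second after the job is handed in, with the robot touching nothing.
It also fails if it takes over 125 s, if anything falls off the work surface, if the arm or the gripper's body presses on something with over 40 N, if the wrist force passes 120 N, or if a joint passes its speed limit or range.

## Robot

A 6-joint arm with a two-finger parallel gripper is mounted at the origin on a cart in front of the work surface, level with it; the furniture and walls round the work are solid. World frame = base frame: x ahead of the robot, y to its left, z up, the work surface at z = 0. Lengths are in m, angles in rad, forces in N, time in s.
With the tool pointing down it reaches from about 0.425 to 0.95 m from the base axis. Payload 3.5 kg.
Tool frame: the origin (TCP) lies on the centre line of the jaws, within the pads' length; the fingertips stand 8 mm ahead of it and the grasp point (between the pads) lies 11 mm behind it; z points along the fingers, y is the line along which they close (so a half turn about z gives the same grasp; the last joint's range is limited). The gripper opens to 85 mm and grips with 20 to 120 N. Pads are 22 mm wide; open, the fingers measure 114 mm over their backs; the gripper's body (76 mm by 85 mm) begins 54 mm behind the grasp point. The pads swing forward as they close: fully open they stand 13 mm farther back than shut.
Start: joints at [1.158, 0.286, 1.577, -0, 1.279, -0.15], TCP at [0.175, 0.652, 0.239] pointing down, gripper open.
Joint ranges: [-2.77, 2.77], [-0.9, 2.22], [0.21, 2.48], [-1.53, 4.67], [0.24, 2.81], [-2.84, 2.84]. Speed limits (rad/s): [2.79, 2.79, 3.14, 3.14, 3.14, 3.14].

## Interface

Orientations are given as a unit quaternion [x, y, z, w].
In Python, from plant import ctrl gives the robot as it stands. The module is installed in compiled form; this text tells all that it offers.
- The arm moves only by the tool send_rows, never from a script. Its argument "steps" is a list of rows, each a list of 5 numbers: the shift along the tool's x, y, z in m, then the turn about the tool's z in degrees, then the opening, from -1 (shut) to 1 (fully open). A call has 1 to 12 rows; each row is the pose to reach, as a shift and turn from the pose commanded when the call began, along the tool's axes at that moment; what a row does not reach only later rows make up. A row lasts 1/10 s, in which the tool goes at most 50 mm and 8.59 degrees, less where a joint would pass 70% of its speed; a pose out of reach is approached as far as the arm can. A call with a gripper value outside its range is refused whole. The fingers move at their own pace and stop on an object; "squeeze" is the grip in N (left out, the last holds). Time passes only in rows, so rows that repeat a pose let the fingers close. It gives the time, the measured TCP pose, the force, the opening and the grip force at its end, in the units of the state.
- ctrl.get_state(): the state, without advancing time (a new reading comes with each control period).
- ctrl.read_camera(name): name is "scene" or "top" or "wrist"; returns the picture (480x640x3 uint8, red, green, blue); there is no depth.
- ctrl.calibration(name): a dict with "intrinsics" (3x3 intrinsics, pixels), "extrinsics" (4x4, takes a point from world to camera coordinates); the wrist camera has in their place "tool_from_camera" (4x4, takes a point from camera to tool coordinates, whose origin is the TCP and whose axes are the flange's). Camera axes: x right, y up, looking along -z (the intrinsics and any distortion apply to the point x, -y, -z); pixel columns grow to the right and rows downward; lengths in m; the calibration is good to about 2 mm. The wrist camera is an equidistant fisheye: a pixel r from the principal point sees the ray r / f radians off the axis. A picture is of the moment at which its call begins: read the wrist's pose just before it. calibration takes no time and is no camera call.
- ctrl.sign_off(): hands the job in; it is judged then, once.
The state is a dict: "time": time; "qpos": joint angles; "dq": joint speeds; "joint_efforts": joint torques, N m; "eef_pos": TCP position; "tcp_rot": TCP orientation; "contact_force": force on the tool from outside, world axes, zero at the start; "wrist_torque": the same for the moment, N m; "opening": opening from 0.0 (shut) to 1.0 (fully open); "finger_force": force on a finger pad.
Only numpy, scipy, OpenCV 4.12 (cv2) and the standard library are available. Lean on these libraries where they do the work, as an engineer would, in place of code of your own. Each camera call takes 0.05 s, during which the arm holds its last target. There are 200 camera calls.

## Working session

There is one attempt and no reset: what is moved stays moved. The work goes in short steps, Python scripts to look and compute and a tool call to move; the robot and the scene stay as the last step left them, time stands still between calls to the robot, and variables do not carry over. Pictures are saved under pics/ and viewed, at most 14 in all, crops included, and the job is handed in when it is done.

Besides the shell and the picture viewer there is one more tool, called after "Call:" by a JSON object that holds its "fn" and its "kwargs", one argument or row to a line. send_rows: Moves the arm, as the interface text tells. Its arguments: {"type":"object","properties":{"steps":{"type":"array","items":{"type":"array","items":{"type":"number"}}},"squeeze":{"type":"number"}},"required":["steps"]}

```bash
mkdir -p pics; python3 - <<'E'
from plant import ctrl
import cv2
for n in("scene","top"):
    cv2.imwrite(f"pics/{n}0.png",cv2.cvtColor(ctrl.read_camera(n),cv2.COLOR_RGB2BGR))
    c=ctrl.calibration(n);print(n,c)
print(ctrl.calibration("wrist"));print(ctrl.get_state())
E
```

```text
scene {'intrinsics': array([[448.33857744,   0.        , 323.08152242],
       [  0.        , 448.33857744, 233.23380656],
       [  0.        ,   0.        ,   1.        ]]), 'extrinsics': array([[ 0.87704948, -0.48014065, -0.01578487, -0.45510468],
       [ 0.33988289,  0.59695616,  0.72672069, -0.2920679 ],
       [-0.33950527, -0.64273501,  0.68675168, -0.67742155],
       [ 0.        ,  0.        ,  0.        ,  1.        ]])}
top {'intrinsics': array([[439.82487361,   0.        , 322.59029145],
       [  0.        , 439.82487361, 236.63129363],
       [  0.        ,   0.        ,   1.        ]]), 'extrinsics': array([[ 0.01696627, -0.99977325,  0.01286809,  0.0380798 ],
       [ 0.98880116,  0.01868581,  0.14806454, -0.55551207],
       [-0.14827142,  0.01021188,  0.98889398, -0.84643933],
       [ 0.        ,  0.        ,  0.        ,  1.        ]])}
{'intrinsics': array([[371.64829954,   0.        , 326.74017485],
       [  0.        , 371.64829954, 240.32391414],
       [  0.        ,   0.        ,   1.        ]]), 'tool_from_camera': array([[-2.46423023e-04,  9.61436089e-01
[... 301 characters left out ...]

{'time': 0.1, 'qpos': array([ 1.15801591e+00,  2.87120940e-01,  1.57802144e+00, -5.78705177e-06,
        1.27860594e+00, -1.50006527e-01]), 'dq': array([ 0.00024843, -0.00254069, -0.00414279, -0.0028979 ,  0.00052168,
       -0.00057262]), 'joint_efforts': array([ 9.68665227e-04, -4.07297266e+01, -2.93698686e+01, -1.49486823e-04,
        3.46467998e-03,  2.33991693e-05]), 'eef_pos': array([0.17508219, 0.65130367, 0.23806119]), 'tcp_rot': array([ 1.31008352e-01,  9.91380679e-01, -1.03621139e-03, -2.96647631e-04]), 'contact_force': array([ 0.83592196, -0.15968426, -0.25836835]), 'wrist_torque': array([-0.00283768,  0.03007688,  0.04418649]), 'finger_force': 0.0, 'opening': 0.9965337727169649}
```

View pics/top0.png

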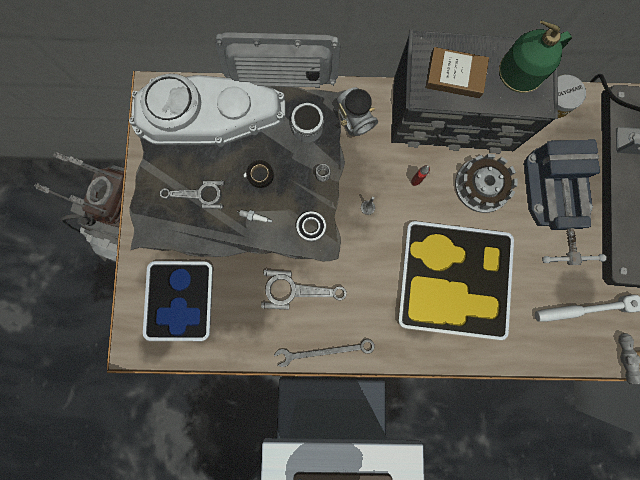

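View pics/scene0.png

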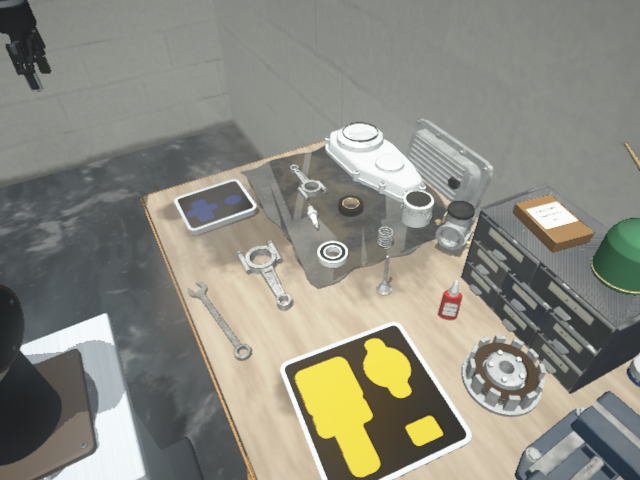

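The top view shows the yellow tray around (457,278), blue tray (179,300), large rod (305,290), bearing (312,225), plug (256,216) and tape (258,173). The spring is at (322,172), the valve at (367,205) and the bottle at (418,176). Next I'll enlarge it and work out positions.

```bash
cat > h.py <<'E'
import numpy as np,cv2
from plant import ctrl
from scipy.spatial.transform import Rotation as R
def pix2w(name,uv,z,st=None):
    """pixels -> world xy(z) on plane z"""
    c=ctrl.calibration(name);K=c["intrinsics"];uv=np.atleast_2d(uv).astype(float)
    n=np.stack([(uv[:,0]-K[0,2])/K[0,0],(uv[:,1]-K[1,2])/K[1,1]],1)
    if name=="wrist":
        r=np.linalg.norm(n,axis=1)+1e-12
        d=np.c_[n[:,0]/r*np.sin(r),-n[:,1]/r*np.sin(r),-np.cos(r)]
        T=np.eye(4);T[:3,:3]=R.from_quat(st["tcp_rot"]).as_matrix();T[:3,3]=st["eef_pos"]
        T=T@c["tool_from_camera"]
    else:
        d=np.c_[n[:,0],-n[:,1],-np.ones(len(n))];T=np.linalg.inv(c["extrinsics"])
    d=d@T[:3,:3].T;o=T[:3,3];s=(z-o[2])/d[:,2]
    return o+d*s[:,None]
def snap(name,fn):
    st=ctrl.get_state();im=cv2.cvtColor(ctrl.read_camera(name),cv2.COLOR_RGB2BGR)
    cv2.imwrite("pics/"+fn,im);return st,im
def rel(target,yaw,st=None):
    """shift in tool axes and turn (deg) to take TCP to target with jaw line (tool y) along world yaw (deg, mod 180)"""
    st=st or ctrl.get_state();M=R.from_quat(st["tcp_rot"]).as_matrix()
    s=M.T@(np.array(target)-st["eef_pos"])
    cur=np.degrees(np.arctan2(M[1,1],M[0,1]))
    t=-((yaw-cur+90)%180-90)  # tool z is down
    q=st["qpos"][5]
    print("shift mm",np.round(s*1000,1),"turn",round(t,1),"alt",round(t-180*np.sign(t),1),"q6",round(np.degrees(q),1),"jaw now",round(cur,1))
E
python3 - <<'E'
from h import *
im=cv2.imread("pics/top0.png")
a=cv2.resize(im[150:350,130:345],None,fx=2.9,fy=2.9,interpolation=cv2.INTER_CUBIC)
cv2.imwrite("pics/cropA.png",a)
hsv=cv2.cvtColor(im,cv2.COLOR_BGR2HSV)
for nm,lo,hi,box in(("Y",(22,150,100),(35,255,255),(400,220,520,345)),("B",(105,120,40),(125,255,255),(140,255,215,345)),("R",(0,150,60),(8,255,255),(405,155,440,195))):
    m=cv2.inRange(hsv,lo,hi);k=np.zeros_like(m);k[box[1]:box[3],box[0]:box[2]]=m[box[1]:box[3],box[0]:box[2]]
    n,l,s,c=cv2.connectedComponentsWithStats(k)
    for i in range(1,n):
        if s[i,4]>40: print(nm,s[i],c[i],pix2w("top",c[i],.009)[0].round(4))
P=dict(rod_big=((280,289),.02),rod_small=((340,293),.02),bearing=((312,226),.016),plug=((256,216),.02),spring=((322,171),.042),valve_head=((367,208),0.005),tape=((258,173),.019),smallrod=((192,193),.01))
for k,(p,z) in P.items():print(k,pix2w("top",p,z)[0].round(4))
E
```

```text
Y [ 410  234   55   37 1324] [437.25       251.95619335] [ 0.5317 -0.1922  0.009 ]
Y [483 247  17  24 342] [491.04093567 258.46491228] [ 0.5201 -0.3046  0.009 ]
Y [ 408  276   91   50 3189] [446.93132643 301.96582001] [ 0.4287 -0.2099  0.009 ]
B [169 269  22  22 366] [179.71311475 279.27322404] [0.4655 0.3395 0.009 ]
B [ 156  297   44   39 1058] [177.81852552 316.1805293 ] [0.3909 0.3385 0.009 ]
R [414 170  12  15  57] [419.33333333 177.63157895] [ 0.6912 -0.1572  0.009 ]
rod_big [0.4489 0.1323 0.02  ]
rod_small [0.443  0.0105 0.02  ]
bearing [0.5805 0.0702 0.016 ]
plug [0.5986 0.1868 0.02  ]
spring [0.6914 0.0516 0.042 ]
valve_head [ 0.6234 -0.0456  0.005 ]
tape [0.6912 0.1864 0.019 ]
smallrod [0.6474 0.3252 0.01  ]
```

View pics/cropA.png

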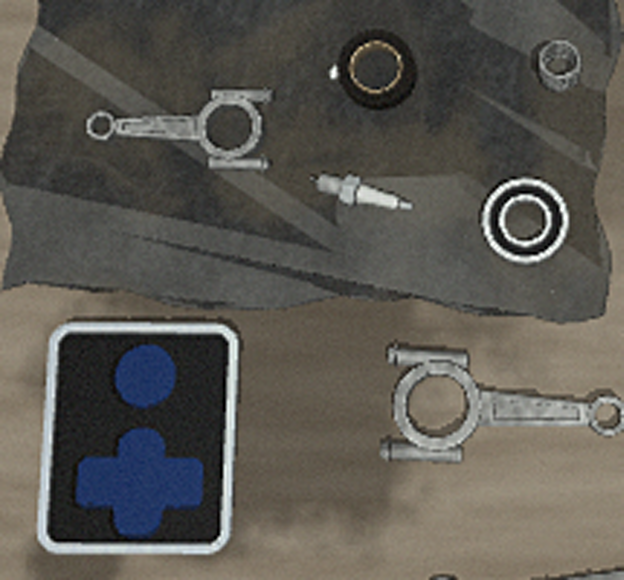

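Trays: head centre ≈(0.424,0.339) with yaw ≈1°; crank centre ≈(0.476,-0.229) with yaw ≈-6°. The rod's big end is at +y. I'll go above the rod.

```bash
python3 - <<'E'
from h import *
rel([.445,.065,.20],-3)
E
```

```text
shift mm [-413. -496.   39.] turn 77.9 alt -102.1 q6 -8.6 jaw now 74.9
```

Call:
{"fn": "send_rows", "kwargs": {
  "steps": [
    [-0.413,-0.496,0.039,78,1],
    [-0.413,-0.496,0.039,78,1],
    [-0.413,-0.496,0.039,78,1],
    [-0.413,-0.496,0.039,78,1],
    [-0.413,-0.496,0.039,78,1],
    [-0.413,-0.496,0.039,78,1],
    [-0.413,-0.496,0.039,78,1],
    [-0.413,-0.496,0.039,78,1],
    [-0.413,-0.496,0.039,78,1],
    [-0.413,-0.496,0.039,78,1],
    [-0.413,-0.496,0.039,78,1],
    [-0.413,-0.496,0.039,78,1]
  ]
}}

```text
time: 1.3
eef_pos: [0.426, 0.1059, 0.2029]
tcp_rot: [0.726, 0.688, 0.0, 0.0]
contact_force: [0.7, -0.1, 0.0]
opening: 0.999
finger_force: 0.0
```

```bash
python3 - <<'E'
from h import *
rel([.445,.065,.20],-3)
E
```

```text
shift mm [-39.8  21.2   2.9] turn -0.1 alt 179.9 q6 3.7 jaw now -3.1
```

Call:
{"fn": "send_rows", "kwargs": {
  "steps": [
    [-0.04,0.021,0.003,0,1],
    [-0.04,0.021,0.003,0,1],
    [-0.04,0.021,0.003,0,1]
  ]
}}

```text
time: 1.6
eef_pos: [0.4445, 0.066, 0.1996]
tcp_rot: [0.727, 0.687, -0.0, -0.001]
contact_force: [-0.8, 0.7, -0.2]
opening: 1.002
finger_force: 0.0
```

```bash
python3 - <<'E'
from h import *
st,im=snap("wrist","w1.png");print(st["eef_pos"],st["tcp_rot"])
E
```

```text
[0.44448781 0.06595626 0.19962408] [ 7.26679826e-01  6.86975848e-01 -3.33271118e-04 -7.09546054e-04]
```

View pics/w1.png

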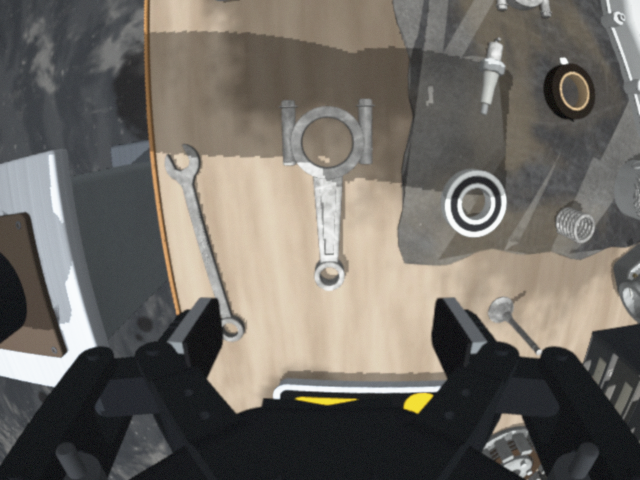

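The wrist view shows the rod's big ring at (327,141), small end at (331,275) with its tip at 289, and the bearing at (476,203). The plug runs (498,42)–(486,112), the spring is near (575,225) and the valve's head is at (501,308).

```bash
python3 - <<'E'
from h import *
st=dict(eef_pos=np.array([0.44448781,0.06595626,0.19962408]),tcp_rot=[7.26679826e-01,6.86975848e-01,-3.33271118e-04,-7.09546054e-04])
P=dict(big=((327,141),.02),bigend=((326,105),.015),small=((331,274),.02),smallend=((331,290),.012),shank_top=((328,185),.018),shank_bot=((330,255),.018),bear=((476,203),.016),p1=((498,42),.012),p2=((486,112),.012),spring=((575,225),.021),valvehead=((500,309),.004))
W={k:pix2w("wrist",p,z,st)[0] for k,(p,z) in P.items()}
for k in W:print(k,W[k].round(4))
d=W["big"]-W["small"];y=np.degrees(np.arctan2(d[1],d[0]));print(y-90)
mid=(W["bigend"]+W["smallend"])/2;u=d[:2]/np.linalg.norm(d[:2]);print("len",np.linalg.norm(W["bigend"]-W["smallend"]),"pt",mid[:2]-u*.005)
E
```

```text
big [0.4491 0.1325 0.02  ]
bigend [0.45   0.1635 0.015 ]
small [0.4461 0.0144 0.02  ]
smallend [ 0.4452 -0.0049  0.012 ]
shank_top [0.4479 0.0948 0.018 ]
shank_bot [0.4461 0.0319 0.018 ]
bear [0.5829 0.073  0.016 ]
p1 [0.6122 0.2247 0.012 ]
p2 [0.595  0.1567 0.012 ]
spring [0.6986 0.0485 0.021 ]
valvehead [ 0.625  -0.0452  0.004 ]
-1.4653335935741012
len 0.16851090854006276 pt [0.44747257 0.07430569]
```

```bash
python3 - <<'E'
from h import *
rel([.447,.073,.011],-2)
E
```

```text
shift mm [  6.2   2.7 188.7] turn -1.1 alt 178.9 q6 -1.3 jaw now -3.1
```

Call:
{"fn": "send_rows", "kwargs": {
  "steps": [
    [0.006,0.0027,0.05,-1,0.6],
    [0.006,0.0027,0.1,-1,0.6],
    [0.006,0.0027,0.15,-1,0.6],
    [0.006,0.0027,0.175,-1,0.6],
    [0.006,0.0027,0.189,-1,0.6],
    [0.006,0.0027,0.189,-1,0.6],
    [0.006,0.0027,0.189,-1,-1],
    [0.006,0.0027,0.189,-1,-1],
    [0.006,0.0027,0.189,-1,-1],
    [0.006,0.0027,0.189,-1,-1],
    [0.006,0.0027,0.189,-1,-1],
    [0.006,0.0027,0.189,-1,-1]
  ],
  "squeeze": 60
}}

```text
time: 2.85
eef_pos: [0.4486, 0.0728, 0.0128]
tcp_rot: [0.72, 0.694, 0.001, 0.001]
contact_force: [-2.1, 0.3, 6.3]
opening: 0.282
finger_force: 59.2
```

```bash
python3 - <<'E'
from h import *
st,im=snap("wrist","w2.png");print(st["eef_pos"],st["opening"]*85,st["finger_force"])
E
```

```text
[0.44861371 0.07284445 0.01283282] 23.92982295548436 59.16460454463959
```

View pics/w2.png

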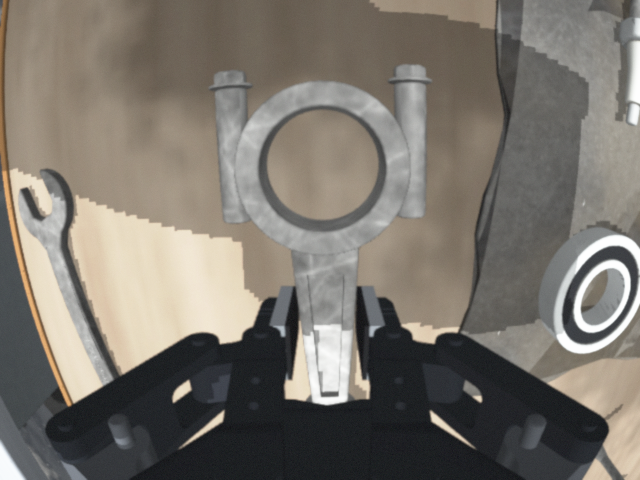

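Rod is gripped. Next I'll fit both tray poses by rendering the cut-outs into the top image, and locate the ring in the tool frame.

```bash
cat > fit.py <<'E'
from h import *
from scipy.optimize import minimize
im=cv2.imread("pics/top0.png");hsv=cv2.cvtColor(im,cv2.COLOR_BGR2HSV)
c=ctrl.calibration("top");K=c["intrinsics"];E=c["extrinsics"]
def proj(p):
    q=np.c_[p,np.ones(len(p))]@E.T
    return np.c_[K[0,0]*q[:,0]/-q[:,2]+K[0,2],-K[1,1]*q[:,1]/-q[:,2]+K[1,2]]
def rect(cx,cy,w,h):return np.array([[cx-w/2,cy-h/2],[cx+w/2,cy-h/2],[cx+w/2,cy+h/2],[cx-w/2,cy+h/2]])
def circ(cx,cy,d):a=np.linspace(0,2*np.pi,60);return np.c_[cx+d/2*np.cos(a),cy+d/2*np.sin(a)]
T={"crank":([rect(-48,50,92,86),rect(-48,-43,46,100),rect(-48,-5,88,46),circ(52,42,78),rect(52,42,36,118),rect(52,-70,50,36)],(22,100,60),(35,255,255),(395,215,525,345),[.4757,-.2286,-5.9]),
"head":([rect(-32,0,36,90),rect(-32,0,76,36),circ(42,0,46)],(105,100,30),(125,255,255),(138,255,218,345),[.4235,.339,.8])}
S=4
for n,(sh,lo,hi,b,x0) in T.items():
    m=cv2.inRange(hsv,lo,hi)[b[1]:b[3],b[0]:b[2]]
    m=cv2.GaussianBlur(m.astype(np.float32)/255,(0,0),1)
    def cost(x):
        a=np.radians(x[2]);Rm=np.array([[np.cos(a),-np.sin(a)],[np.sin(a),np.cos(a)]]);L=[]
        for z in(.009,.019):
            r=np.zeros((m.shape[0]*S,m.shape[1]*S),np.uint8)
            for p in sh:
                w=p/1000@Rm.T+np.array(x[:2]);uv=(proj(np.c_[w,np.full(len(w),z)])-b[:2]+.5)*S-.5
                cv2.fillPoly(r,[np.round(uv*16).astype(np.int32)],255,shift=4)
            L.append(r)
        r=cv2.resize((L[0]&L[1]).astype(np.float32)/255,m.shape[::-1],interpolation=cv2.INTER_AREA)
        return ((cv2.GaussianBlur(r,(0,0),1)-m)**2).sum()
    x0=np.array(x0);r=minimize(cost,x0,method="Nelder-Mead",options=dict(initial_simplex=[x0,x0+[.004,0,0],x0+[0,.004,0],x0+[0,0,2]]))
    print(n,r.x.round(4),cost(x0),r.fun,m.sum())
E
python3 fit.py; python3 - <<'E'
from h import *
st=ctrl.get_state()
w=pix2w("wrist",(323,166),.02,st)[0];M=R.from_quat(st["tcp_rot"]).as_matrix()
print("ring",w,"in tool",M.T@(w-st["eef_pos"]))
rel([.445,.0734,.1],-2)
E
```

```text
crank [ 0.4751 -0.2278 -6.2287] 66.78296 48.08383560180664 4989.0
head [0.4233 0.3378 0.5043] 27.918158 17.216487884521484 1455.0
ring [0.45007695 0.13242453 0.02      ] in tool [ 0.05961014 -0.00061507 -0.0071667 ]
shift mm [  0.5  -3.5 -87.2] turn -0.0 alt 180.0 q6 -1.6 jaw now -2.0
```

```bash
python3 - <<'E'
from h import *
rel([.4265,-.2306,.06],-6.2)
E
```

```text
shift mm [-304.   -11.2  -47.3] turn 4.2 alt -175.8 q6 -1.6 jaw now -2.0
```

Call:
{"fn": "send_rows", "kwargs": {
  "steps": [
    [0,0,-0.04,0,-1],
    [0,0,-0.08,0,-1],
    [-0.05,-0.002,-0.08,1,-1],
    [-0.1,-0.004,-0.08,2,-1],
    [-0.15,-0.006,-0.08,3,-1],
    [-0.2,-0.008,-0.08,4.2,-1],
    [-0.25,-0.01,-0.08,4.2,-1],
    [-0.304,-0.011,-0.08,4.2,-1],
    [-0.304,-0.011,-0.08,4.2,-1],
    [-0.304,-0.011,-0.047,4.2,-1],
    [-0.304,-0.011,-0.047,4.2,-1],
    [-0.304,-0.011,-0.047,4.2,-1]
  ]
}}

```text
time: 4.1
eef_pos: [0.4247, -0.2294, 0.0572]
tcp_rot: [0.745, 0.668, -0.0, -0.002]
contact_force: [0.8, -0.2, -3.0]
opening: 0.285
finger_force: 60.7
```

```bash
python3 - <<'E'
from h import *
st,im=snap("wrist","w3.png");print(st["eef_pos"],st["opening"]*85,st["finger_force"],st["contact_force"])
rel([.4265,-.2306,.023],-6.2)
E
```

```text
[ 0.42469672 -0.22941033  0.05719696] 24.22816668391508 60.723888874053955 [ 0.78181776 -0.15555256 -2.98428115]
shift mm [-0.4  0.9 35.3] turn -0.0 alt 180.0 q6 -34.2 jaw now -6.2
```

View pics/w3.png

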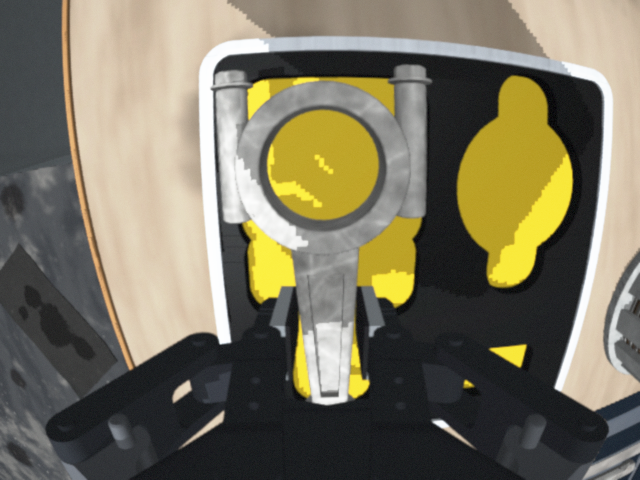

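```bash
python3 - <<'E'
from h import *
st=ctrl.get_state()
a=np.radians(-6.2);Rm=np.array([[np.cos(a),-np.sin(a)],[np.sin(a),np.cos(a)]]);c=np.array([.4751,-.2278])
for n,p,z,t in(("wingL",(248,290),.019,(-92,0)),("wingR",(416,290),.019,(-4,0)),("topL",(247,90),.009,(-94,90)),("bearL",(457,187),.019,(13,42)),("bearR",(574,187),.009,(91,42)),("bearTop",(520,75),.009,(52,101)),("bearBot",(508,288),.019,(52,-17)),("ring",(323,166),.0642,(-48,51))):
    w=pix2w("wrist",p,z,st)[0];print(n,((w[:2]-c)@Rm*1000).round(1),t)
E
```

```text
wingL [-89.  -14.3] (-92, 0)
wingR [ -1.7 -14.6] (-4, 0)
topL [-87.5  86.8] (-94, 90)
bearL [15.9 39.6] (13, 42)
bearR [96.8 41.9] (91, 42)
bearTop [ 55.3 101.4] (52, 101)
bearBot [ 52.7 -15.3] (52, -17)
ring [-49.5  51.9] (-48, 51)
```

Call:
{"fn": "send_rows", "kwargs": {
  "steps": [
    [-0.0005,0.004,0,0,-1],
    [-0.0005,0.004,0.015,0,-1],
    [-0.0005,0.004,0.025,0,-1],
    [-0.0005,0.004,0.032,0,-1],
    [-0.0005,0.004,0.034,0,-1],
    [-0.0005,0.004,0.034,0,-1]
  ]
}}

```text
time: 4.75
eef_pos: [0.4296, -0.2316, 0.0239]
tcp_rot: [0.745, 0.668, -0.0, -0.0]
contact_force: [0.2, 0.2, -4.3]
opening: 0.284
finger_force: 60.7
```

```bash
python3 - <<'E'
from h import *
st,im=snap("wrist","w4.png");print(st["eef_pos"],st["opening"]*85,st["finger_force"],st["contact_force"])
E
```

```text
[ 0.42963004 -0.23155545  0.02393872] 24.15770346766294 60.67430377006531 [ 0.228377    0.22606315 -4.25853143]
```

View pics/w4.png

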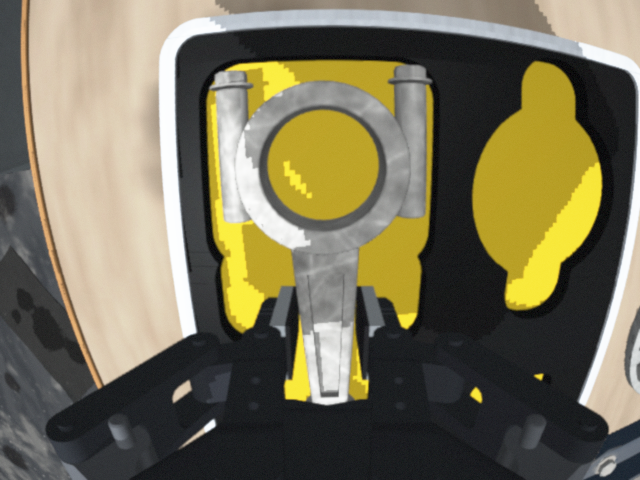

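Rod lies centred in its cut-out, so I'll lower 2 mm, release and rise.

Call:
{"fn": "send_rows", "kwargs": {
  "steps": [
    [0,0,0.002,0,-1],
    [0,0,0.002,0,-0.1],
    [0,0,0.002,0,-0.1],
    [0,0,0.002,0,0],
    [0,0,-0.03,0,0],
    [0,0,-0.08,0,0.5],
    [0,0,-0.13,0,1]
  ]
}}

```text
time: 5.5
eef_pos: [0.4292, -0.2314, 0.1554]
tcp_rot: [0.745, 0.667, -0.0, -0.001]
contact_force: [1.4, -1.1, 1.0]
opening: 0.822
finger_force: 0.0
```

```bash
python3 - <<'E'
from h import *
rel([.600,.076,.13],84)
E
```

```text
shift mm [324.1 136.3  25.5] turn 89.7 alt -90.3 q6 -34.0 jaw now -6.3
```

Call:
{"fn": "send_rows", "kwargs": {
  "steps": [
    [0.321,0.166,0.005,-90,1],
    [0.321,0.166,0.005,-90,1],
    [0.321,0.166,0.005,-90,1],
    [0.321,0.166,0.005,-90,1],
    [0.321,0.166,0.005,-90,1],
    [0.321,0.166,0.005,-90,1],
    [0.321,0.166,0.005,-90,1],
    [0.321,0.166,0.005,-90,1],
    [0.321,0.166,0.005,-90,1],
    [0.321,0.166,0.005,-90,1],
    [0.321,0.166,0.005,-90,1],
    [0.321,0.166,0.005,-90,1]
  ]
}}

```text
time: 6.7
eef_pos: [0.6299, 0.0694, 0.1495]
tcp_rot: [0.055, 0.999, 0.0, 0.0]
contact_force: [-0.5, 0.8, 0.3]
opening: 1.002
finger_force: 0.0
```

```bash
python3 - <<'E'
from h import *
st,im=snap("wrist","w5.png");print(st["eef_pos"],st["tcp_rot"],st["opening"]*85)
E
```

```text
[0.6298828  0.06938698 0.14945647] [5.45639559e-02 9.98510249e-01 1.60836113e-05 2.37442349e-04] 85.15792251259883
```

View pics/w5.png

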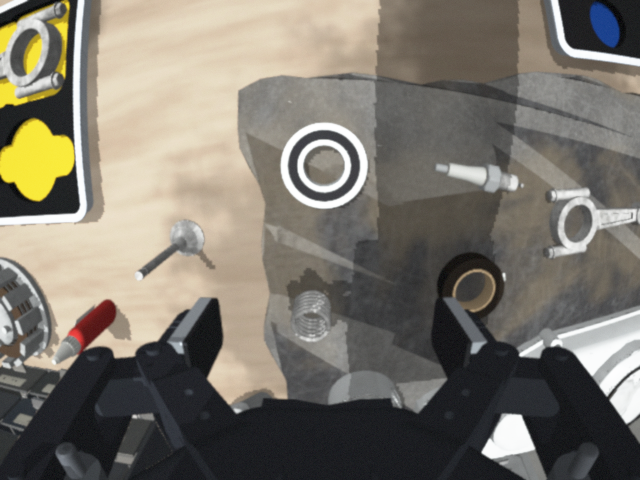

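Bearing is at (324,166), the spring at about (311,316), and the plug runs (436,168)–(521,184).

```bash
python3 - <<'E'
from h import *
st=ctrl.get_state()
for n,p,z in(("bear",(324,166),.016),("plug1",(436,168),.012),("plug2",(521,184),.012),("springtop",(311,325),.042),("springmid",(311,316),.021),("valve",(188,240),.004),("valvetip",(140,277),.09)):
    print(n,pix2w("wrist",p,z,st)[0].round(4))
rel([.581,.072,.013],84)
E
```

```text
bear [0.5823 0.0729 0.016 ]
plug1 [0.5918 0.1566 0.012 ]
plug2 [0.6093 0.2302 0.012 ]
springtop [0.694  0.0507 0.042 ]
springmid [0.6973 0.0495 0.021 ]
valve [ 0.6283 -0.0451  0.004 ]
valvetip [ 0.6273 -0.0461  0.09  ]
shift mm [ 48.9  -2.7 136.4] turn -0.3 alt 179.7 q6 -86.5 jaw now 83.7
```

Call:
{"fn": "send_rows", "kwargs": {
  "steps": [
    [0.048,-0.002,0.04,0,0.95],
    [0.048,-0.002,0.09,0,0.95],
    [0.048,-0.002,0.12,0,0.95],
    [0.048,-0.002,0.132,0,0.95],
    [0.048,-0.002,0.137,0,0.95],
    [0.048,-0.002,0.139,0,0.95],
    [0.048,-0.002,0.139,0,0.95]
  ]
}}

```text
time: 7.45
eef_pos: [0.5839, 0.0724, 0.0122]
tcp_rot: [0.055, 0.998, 0.0, 0.002]
contact_force: [-0.3, -0.2, 0.4]
opening: 0.974
finger_force: 0.0
```

```bash
python3 - <<'E'
from h import *
st,im=snap("wrist","w6.png");print(st["eef_pos"],st["opening"]*85,st["contact_force"])
E
```

```text
[0.58386962 0.0723515  0.01222439] 82.82053597092592 [-0.27916324 -0.17852888  0.38653604]
```

View pics/w6.png

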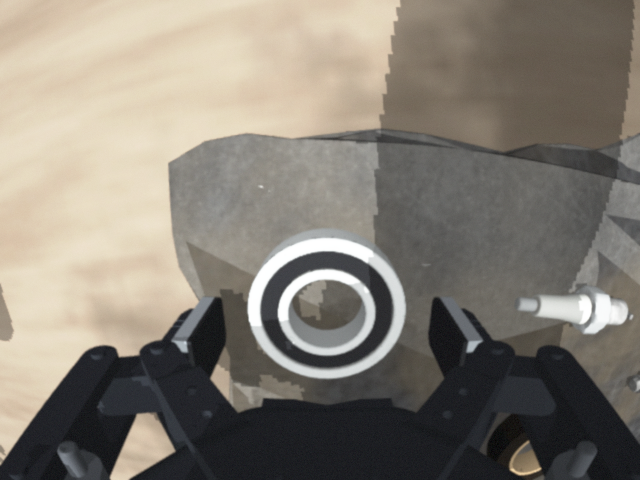

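Call:
{"fn": "send_rows", "kwargs": {
  "steps": [
    [0.0015,0,0.003,0,0.95],
    [0.0015,0,0.003,0,0.8],
    [0.0015,0,0.003,0,-1],
    [0.0015,0,0.003,0,-1],
    [0.0015,0,0.003,0,-1],
    [0.0015,0,0.003,0,-1],
    [0.0015,0,0.003,0,-1]
  ],
  "squeeze": 50
}}

```text
time: 8.2
eef_pos: [0.5809, 0.0726, 0.008]
tcp_rot: [0.055, 0.999, -0.0, 0.001]
contact_force: [-1.6, -0.4, 5.2]
opening: 0.691
finger_force: 54.8
```

```bash
python3 - <<'E'
from h import *
st=ctrl.get_state();print(st["eef_pos"],st["opening"]*85,st["contact_force"],st["finger_force"])
a=np.radians(-6.2);Rm=np.array([[np.cos(a),-np.sin(a)],[np.sin(a),np.cos(a)]]);c=np.array([.4751,-.2278])
for p in((54.5,42),(54.5,-70)):print(p,Rm@np.array(p)/1000+c)
t=Rm@np.array((54.5,42))/1000+c
rel([t[0],t[1],.06],83.8)
E
```

```text
[0.58092332 0.07262813 0.00799309] 58.75130063479625 [-1.58037099 -0.38717602  5.21087563] 54.753741840831935
(54.5, 42) [ 0.5338172  -0.19193162]
(54.5, -70) [ 0.52172127 -0.30327653]
shift mm [  17.9 -268.1  -52. ] turn -0.1 alt 179.9 q6 -86.5 jaw now 83.7
```

Call:
{"fn": "send_rows", "kwargs": {
  "steps": [
    [0,0,-0.04,0,-1],
    [0,0,-0.08,0,-1],
    [0.003,-0.05,-0.08,0,-1],
    [0.007,-0.1,-0.08,0,-1],
    [0.01,-0.15,-0.08,0,-1],
    [0.014,-0.2,-0.08,0,-1],
    [0.018,-0.25,-0.08,0,-1],
    [0.018,-0.268,-0.08,0,-1],
    [0.018,-0.268,-0.07,0,-1],
    [0.018,-0.268,-0.052,0,-1],
    [0.018,-0.268,-0.052,0,-1]
  ]
}}

```text
time: 9.3
eef_pos: [0.5302, -0.1894, 0.0549]
tcp_rot: [0.054, 0.999, 0.002, -0.004]
contact_force: [-0.4, 0.4, -2.9]
opening: 0.691
finger_force: 55.7
```

```bash
python3 - <<'E'
from h import *
st,im=snap("wrist","w7.png");print(st["eef_pos"],st["opening"]*85,st["contact_force"],st["finger_force"])
rel([.5338,-.1919,.018],83.8)
E
```

```text
[ 0.53015692 -0.18937474  0.05488984] 58.75910803236222 [-0.44908391  0.43122311 -2.90920928] 55.74333693017252
shift mm [-3.1 -2.  38.2] turn -0.0 alt 180.0 q6 -113.8 jaw now 83.8
```

View pics/w7.png

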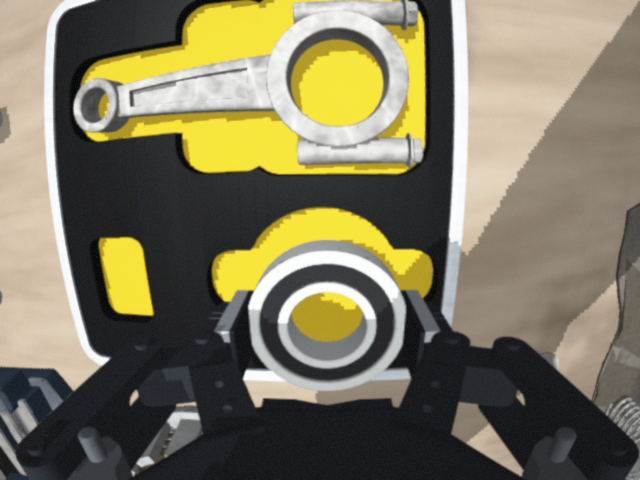

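```bash
python3 - <<'E'
from h import *
st=ctrl.get_state();M=R.from_quat(st["tcp_rot"]).as_matrix()
for n,p,z in(("top.019",(322,207),.019),("top.009",(322,207),.009),("slotL",(212,270),.014),("slotR",(433,270),.014),("bear",(327,312),.0549+.008),("slotL botrow",(250,247),.014)):
    w=pix2w("wrist",p,z,st)[0];print(n,w.round(4),((w-st["eef_pos"])@M*1000).round(1))
E
```

```text
top.019 [ 0.495  -0.1877  0.019 ] [35.9 -2.1 37.5]
top.009 [ 0.4968 -0.188   0.009 ] [34.  -2.2 47.4]
slotL [ 0.5224 -0.2491  0.014 ] [  2.  -60.2  42.1]
slotR [ 0.5351 -0.1337  0.014 ] [ 1.9 56.  42.4]
bear [ 0.5278 -0.1891  0.0629] [ 3.4  0.2 -6.6]
slotL botrow [ 0.5121 -0.2264  0.014 ] [ 14.7 -38.7  42.2]
```

Call:
{"fn": "send_rows", "kwargs": {
  "steps": [
    [-0.0045,-0.002,0,0,-1],
    [-0.0045,-0.002,0.015,0,-1],
    [-0.0045,-0.002,0.027,0,-1],
    [-0.0045,-0.002,0.034,0,-1],
    [-0.0045,-0.002,0.037,0,-1],
    [-0.0045,-0.002,0.037,0,-1]
  ]
}}

```text
time: 9.95
eef_pos: [0.5369, -0.1939, 0.0212]
tcp_rot: [0.055, 0.999, 0.0, -0.001]
contact_force: [0.2, -0.2, -2.7]
opening: 0.692
finger_force: 55.8
```

```bash
python3 - <<'E'
from h import *
st,im=snap("wrist","w8.png");print(st["eef_pos"],st["opening"]*85,st["contact_force"],st["finger_force"])
E
```

```text
[ 0.53689731 -0.1939388   0.02123396] 58.85699323973248 [ 0.1532071  -0.19294423 -2.72183836] 55.77012710622512
```

View pics/w8.png

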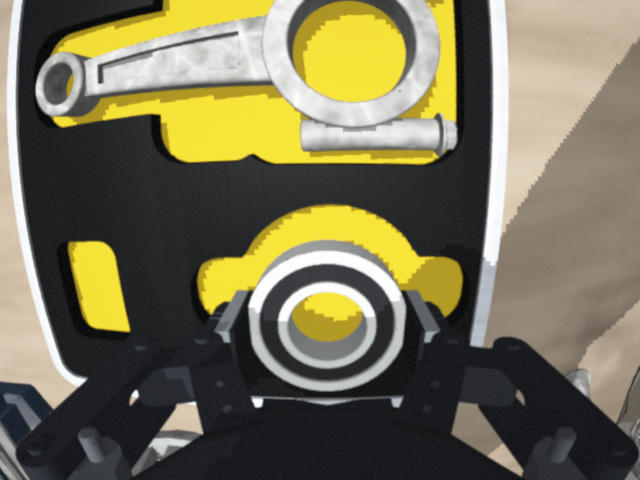

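```bash
python3 - <<'E'
from h import *
st=ctrl.get_state();M=R.from_quat(st["tcp_rot"]).as_matrix()
for n,p,z in(("cut.009",(330,205),.009),("bear underside far edge",(328,240),.013),("bear top far",(328,249),.029),("bear top near",(328,389),.029),("slotL",(198,290),.014),("slotR",(463,285),.014),("bearL",(250,318),.029),("bearR",(407,318),.029)):
    w=pix2w("wrist",p,z,st)[0];print(n,((w-st["eef_pos"])@M*1000).round(1))
E
```

```text
cut.009 [41.5  1.5 12.9]
bear underside far edge [27.9  0.6  8.9]
bear top far [29.1  0.6 -7.1]
bear top near [-34.3   0.6  -7.1]
slotL [  5.5 -56.1   7.9]
slotR [ 7.6 59.8  7.9]
bearL [  0.6 -30.1  -7.1]
bearR [ 0.5 31.7 -7.1]
```

Call:
{"fn": "send_rows", "kwargs": {
  "steps": [
    [0.004,0.001,0,0,-1],
    [0.004,0.001,0.002,0,-1],
    [0.004,0.001,0.004,0,-1],
    [0.004,0.001,0.004,0,-1]
  ]
}}

```text
time: 10.4
eef_pos: [0.5334, -0.1928, 0.018]
tcp_rot: [0.055, 0.999, 0.0, -0.0]
contact_force: [-0.1, -0.2, -2.1]
opening: 0.693
finger_force: 55.8
```

Call:
{"fn": "send_rows", "kwargs": {
  "steps": [
    [0,0,0,0,0.65],
    [0,0,0,0,0.7],
    [0,0,0,0,0.7],
    [0,0,-0.04,0,0.7],
    [0,0,-0.09,0,1],
    [0,0,-0.13,0,1]
  ]
}}

```text
time: 11.0
eef_pos: [0.5341, -0.1931, 0.1508]
tcp_rot: [0.055, 0.999, -0.0, 0.001]
contact_force: [0.7, 0.3, 0.7]
opening: 0.998
finger_force: 0.0
```

```bash
python3 - <<'E'
from h import *
rel([.72,-.162,.18],-6)
top=[pix2w("top",(418,172),z)[0].round(4) for z in(.03,.06)];print(top)
im=cv2.imread("pics/top0.png")[155:195,395:445]
cv2.imwrite("pics/bot.png",cv2.resize(im,None,fx=10,fy=10,interpolation=cv2.INTER_CUBIC))
E
```

```text
shift mm [-181.5   51.2  -28.9] turn 89.7 alt -90.3 q6 -113.9 jaw now 83.7
[array([ 0.6971, -0.1497,  0.03  ]), array([ 0.6879, -0.1427,  0.06  ])]
```

```bash
python3 - <<'E'
from h import *
rel([.64,-.24,.2],-6)
print([pix2w("top",p,0)[0].round(3) for p in((393,140),(395,150),(480,150),(550,150))])
E
```

```text
shift mm [-110.5  -35.1  -49. ] turn 89.7 alt -90.3 q6 -113.9 jaw now 83.7
[array([ 0.778, -0.103,  0.   ]), array([ 0.755, -0.107,  0.   ]), array([ 0.759, -0.293,  0.   ]), array([ 0.762, -0.448,  0.   ])]
```

Call:
{"fn": "send_rows", "kwargs": {
  "steps": [
    [-0.11,-0.035,-0.049,90,1],
    [-0.11,-0.035,-0.049,90,1],
    [-0.11,-0.035,-0.049,90,1],
    [-0.11,-0.035,-0.049,90,1],
    [-0.11,-0.035,-0.049,90,1],
    [-0.11,-0.035,-0.049,90,1],
    [-0.11,-0.035,-0.049,90,1],
    [-0.11,-0.035,-0.049,90,1],
    [-0.11,-0.035,-0.049,90,1],
    [-0.11,-0.035,-0.049,90,1],
    [-0.11,-0.035,-0.049,90,1],
    [-0.11,-0.035,-0.049,90,1]
  ]
}}

```text
time: 12.2
eef_pos: [0.6392, -0.2396, 0.1973]
tcp_rot: [0.745, 0.668, 0.0, 0.0]
contact_force: [-0.3, -0.8, -1.2]
opening: 1.001
finger_force: 0.0
```

```bash
python3 - <<'E'
from h import *
st,im=snap("wrist","w9.png");print(st["eef_pos"],st["tcp_rot"])
E
```

```text
[ 0.63916637 -0.23964519  0.19733178] [7.44580549e-01 6.67532605e-01 3.99858689e-05 1.60801785e-04]
```

View pics/w9.png

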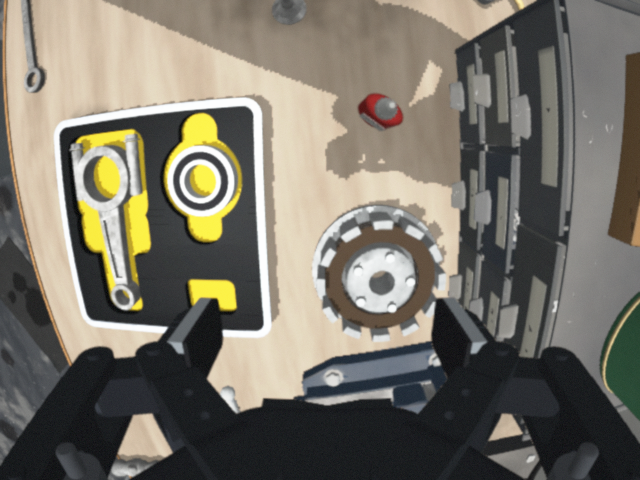

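Both crank parts are home: rod ring (104,176), bearing (203,182). The bottle is at (380,110). I'll measure its axis numerically.

```bash
cat > bot.py <<'E'
from h import *
def bottle(fn,st,box):
    im=cv2.imread(fn);h=cv2.cvtColor(im,cv2.COLOR_BGR2HSV)
    m=cv2.inRange(h,(0,110,50),(9,255,255))|cv2.inRange(h,(172,110,50),(180,255,255))
    k=np.zeros_like(m);x0,y0,x1,y1=box;k[y0:y1,x0:x1]=m[y0:y1,x0:x1]
    n,l,s,c=cv2.connectedComponentsWithStats(k);i=1+s[1:,4].argmax()
    pts=np.argwhere(l==i)[:,::-1]
    hull=cv2.convexHull(pts.astype(np.float32))[:,0]
    print("bbox",s[i])
    for z in(0.0,.03,.062):
        w=pix2w("wrist",hull,z,st)[:,:2]
        r=cv2.minAreaRect((w*1000).astype(np.float32));print(z,np.round(r[0],1),np.round(r[1],1),round(r[2],1))
if __name__=="__main__":
    st=ctrl.get_state();bottle("pics/w9.png",st,(340,80,420,145))
    im=cv2.imread("pics/w9.png");a=cv2.resize(im[85:140,345:420],None,fx=8,fy=8,interpolation=cv2.INTER_CUBIC);cv2.imwrite("pics/bot.png",a)
E
python3 bot.py
```

```text
bbox [359  94  44  34 575]
0.0 [ 699.2 -150.1] [25.  39.9] 55.6
0.03 [ 694.5 -152. ] [22.8 36.3] 55.6
0.062 [ 689.5 -154. ] [20.4 32.5] 55.6
```

View pics/bot.png

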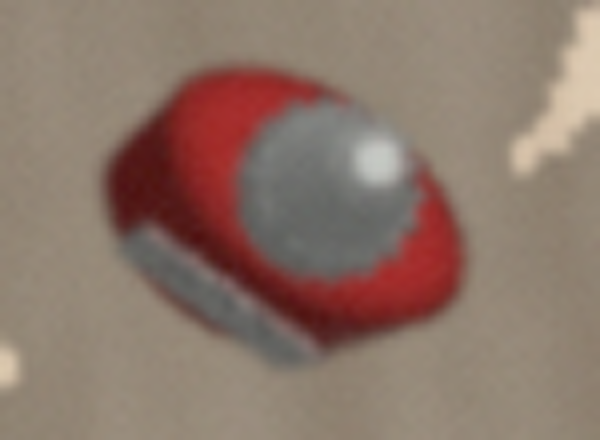

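```bash
python3 - <<'E'
from h import *
st=ctrl.get_state()
for n,p,z in(("capbase",(386,108.7),.064),("captip",(392.3,105),.093),("capmid",(386,108.7),.07)):print(n,pix2w("wrist",p,z,st)[0].round(4))
for z in(.05,.1,.15):print("handle",z,pix2w("wrist",[(450,95),(451,193)],z,st).round(3).tolist())
print("chest base",pix2w("wrist",[(457,60),(457,180)],0,st).round(3).tolist())
rel([.6905,-.1535,.15],55.6)
E
```

```text
capbase [ 0.692  -0.1536  0.064 ]
captip [ 0.6914 -0.1533  0.093 ]
capmid [ 0.691 -0.154  0.07 ]
handle 0.05 [[0.746, -0.144, 0.05], [0.741, -0.222, 0.05]]
handle 0.1 [[0.729, -0.149, 0.1], [0.725, -0.213, 0.1]]
handle 0.15 [[0.711, -0.154, 0.15], [0.708, -0.204, 0.15]]
chest base [[0.775, -0.107, 0.0], [0.765, -0.219, 0.0]]
shift mm [91.2 41.8 47.3] turn -61.8 alt 118.2 q6 -22.9 jaw now -6.2
```

```bash
python3 - <<'E'
from h import *
from scipy.optimize import brentq
st=ctrl.get_state()
for p in((450,95),(474,88),(512,118),(451,193),(476,193),(511,215)):
    for X in(.74,.75,.76):
        z=brentq(lambda z:pix2w("wrist",p,z,st)[0][0]-X,-.3,.3);print(p,X,round(z,3),end="; ")
    print()
# chest top-edge / corner in both cameras: front top edge
for p in((562,20),(553,150)):
    print([ (z,pix2w("wrist",p,z,st)[0].round(3)[:2]) for z in(.15,.2,.25)])
E
```

```text
(450, 95) 0.74 0.068; (450, 95) 0.75 0.039; (450, 95) 0.76 0.011; 
(474, 88) 0.74 0.114; (474, 88) 0.75 0.091; (474, 88) 0.76 0.067; 
(512, 118) 0.74 0.161; (512, 118) 0.75 0.142; (512, 118) 0.76 0.124; 
(451, 193) 0.74 0.054; (451, 193) 0.75 0.024; (451, 193) 0.76 -0.006; 
(476, 193) 0.74 0.107; (476, 193) 0.75 0.082; (476, 193) 0.76 0.058; 
(511, 215) 0.74 0.156; (511, 215) 0.75 0.138; (511, 215) 0.76 0.119; 
[(0.15, array([ 0.788, -0.108])), (0.2, array([ 0.749, -0.125])), (0.25, array([ 0.711, -0.142]))]
[(0.15, array([ 0.772, -0.184])), (0.2, array([ 0.738, -0.18 ])), (0.25, array([ 0.704, -0.177]))]
```

```bash
python3 - <<'E'
from h import *
rel([.685,-.149,.17],55.6)
E
```

```text
shift mm [95.  35.9 27.3] turn -61.8 alt 118.2 q6 -22.9 jaw now -6.2
```

Call:
{"fn": "send_rows", "kwargs": {
  "steps": [
    [0.04,0,0,-9,0.2],
    [0.06,0,0,-17,0.2],
    [0.07,0,0,-26,0.2],
    [0.08,0,0,-34,0.2],
    [0.09,0.01,0,-43,0.2],
    [0.095,0.02,0,-51,0.2],
    [0.095,0.03,0.01,-60,0.2],
    [0.095,0.036,0.027,-61.8,0.2],
    [0.095,0.036,0.027,-61.8,0.2],
    [0.095,0.036,0.027,-61.8,0.2]
  ]
}}

```text
time: 13.25
eef_pos: [0.6848, -0.1489, 0.1697]
tcp_rot: [0.296, 0.955, 0.0, -0.001]
contact_force: [-0.4, 0.0, 0.6]
opening: 0.604
finger_force: 0.0
```

```bash
python3 - <<'E'
from h import *
st,im=snap("wrist","w10.png");print(st["eef_pos"],st["opening"]*85)
rel([.685,-.149,.038],55.6,st)
import bot
bot.bottle("pics/w10.png",st,(200,200,450,420))
# where fingers/cap project: overlay for reference
E
```

```text
[ 0.68484211 -0.14893977  0.16967851] 51.351096320054566
shift mm [-4.000e-01  1.000e-01  1.317e+02] turn -0.1 alt 179.9 q6 -76.1 jaw now 55.5
bbox [313 212  27  39 682]
0.0 [ 692.8 -154.5] [22.4 33.2] 56.1
0.03 [ 686.4 -150.1] [20.2 29.9] 56.1
0.062 [ 679.7 -145.4] [17.8 26.4] 56.1
```

Call:
{"fn": "send_rows", "kwargs": {
  "steps": [
    [0,0,0.03,0,0.2],
    [0,0,0.06,0,0.2],
    [0,0,0.09,0,0.2],
    [0,0,0.11,0,0.2],
    [0,0,0.125,0,0.2],
    [0,0,0.131,0,0.2],
    [0,0,0.131,0,0.2]
  ]
}}

```text
time: 14.0
eef_pos: [0.6852, -0.1492, 0.0392]
tcp_rot: [0.296, 0.955, 0.0, -0.0]
contact_force: [-0.6, -0.3, 0.8]
opening: 0.6
finger_force: 0.0
```

Call:
{"fn": "send_rows", "kwargs": {
  "steps": [
    [0,0,0,0,-0.1],
    [0,0,0,0,-0.3],
    [0,0,0,0,-0.4],
    [0,0,0,0,-0.5],
    [0,0,0,0,-0.6],
    [0,0,0,0,-0.6],
    [0,0,0,0,-0.6]
  ],
  "squeeze": 25
}}

```text
time: 14.7
eef_pos: [0.6857, -0.1493, 0.0399]
tcp_rot: [0.296, 0.955, -0.0, 0.001]
contact_force: [0.5, -0.0, 2.7]
opening: 0.225
finger_force: 24.9
```

Call:
{"fn": "send_rows", "kwargs": {
  "steps": [
    [0,0,-0.02,0,-0.6],
    [0,0,-0.06,0,-0.6],
    [0,0,-0.1,0,-0.6],
    [0,0,-0.1,0,-0.6]
  ]
}}

```text
time: 15.1
eef_pos: [0.6891, -0.1504, 0.1471]
tcp_rot: [0.296, 0.955, -0.0, 0.006]
contact_force: [1.2, 0.2, 1.4]
opening: 0.218
finger_force: 24.6
```

```bash
python3 - <<'E'
from h import *
st,im=snap("wrist","w11.png");print(st["eef_pos"],st["opening"]*85,st["finger_force"])
rel([.5142,-.3024,.11],83.8,st)
import bot
s2=dict(st);s2["eef_pos"]=st["eef_pos"].copy()
dz=st["eef_pos"][2]-.0399
h=cv2.cvtColor(im,cv2.COLOR_BGR2HSV);m=cv2.inRange(h,(0,110,50),(9,255,255))|cv2.inRange(h,(172,110,50),(180,255,255))
n,l,s,c=cv2.connectedComponentsWithStats(m);print([(list(s[i]),c[i].round()) for i in range(1,n) if s[i,4]>60])
M=R.from_quat(st["tcp_rot"]).as_matrix()
i=1+s[1:,4].argmax();x,y,w,hh,_=s[i]
for z in(0,.062):print(((pix2w("wrist",[(x+w/2,y),(x,y+hh/2),(x+w,y+hh/2)],z+dz,st)-st["eef_pos"])@M*1000).round(1).tolist())
E
```

```text
[ 0.68906837 -0.15036022  0.14708557] 18.5250847019621 24.61023187934188
shift mm [  58.6 -224.4   35.6] turn -28.3 alt 151.7 q6 -76.1 jaw now 55.5
[([np.int32(301), np.int32(261), np.int32(53), np.int32(100), np.int32(3500)], array([327., 308.]))]
[[8.4, 0.9, 39.8], [-19.7, -13.0, 40.1], [-19.8, 14.9, 40.2]]
[[29.9, 0.6, -22.5], [11.9, -8.3, -22.3], [11.8, 9.6, -22.2]]
```

Call:
{"fn": "send_rows", "kwargs": {
  "steps": [
    [0.012,-0.045,0,-6,-0.6],
    [0.024,-0.09,0,-12,-0.6],
    [0.036,-0.135,0,-18,-0.6],
    [0.047,-0.18,0,-24,-0.6],
    [0.0586,-0.22,0.02,-28.3,-0.6],
    [0.0586,-0.2244,0.036,-28.3,-0.6],
    [0.0586,-0.2244,0.036,-28.3,-0.6],
    [0.0586,-0.2244,0.036,-28.3,-0.6]
  ]
}}

```text
time: 15.95
eef_pos: [0.5099, -0.3, 0.1018]
tcp_rot: [0.054, 0.999, 0.001, -0.001]
contact_force: [0.7, 1.0, -0.7]
opening: 0.221
finger_force: 24.6
```

```bash
cat > tool.py <<'E'
from h import *
def comps(fn,st,lo,hi,z,amin=150):
    im=cv2.imread(fn);m=cv2.inRange(cv2.cvtColor(im,cv2.COLOR_BGR2HSV),lo,hi)
    n,l,s,c=cv2.connectedComponentsWithStats(m);M=R.from_quat(st["tcp_rot"]).as_matrix()
    for i in range(1,n):
        if s[i,4]<amin:continue
        p=np.argwhere(l==i)[:,::-1];w=(pix2w("wrist",p,z,st)-st["eef_pos"])@M*1000
        print(s[i],"tool x",np.percentile(w[:,0],[1,99]).round(1),"y",np.percentile(w[:,1],[1,99]).round(1))
Y=((20,120,60),(36,255,255));B=((105,100,25),(125,255,255))
E
python3 - <<'E'
from tool import *
st,im=snap("wrist","w12.png");print(st["eef_pos"],st["finger_force"])
comps("pics/w12.png",st,*Y,.009)
rel([.5142,-.3024,.06],83.8,st)
E
```

```text
[ 0.50985425 -0.29997219  0.10179091] 24.644582153123338
[  283    38   269   149 14376] tool x [ 43.4 134.7] y [-24.3 145.1]
[ 489   84   47   66 2327] tool x [ 67.7 108.3] y [105.5 139.8]
[307  98  30  28 670] tool x [76.2 92.8] y [-11.    5.9]
[542 139  17  22 151] tool x [61.  76.1] y [149.  162.1]
[ 405  208  151  104 4072] tool x [-44.8  25.3] y [ 54.  168.3]
[ 294  228   59   66 2559] tool x [-28.2  11.2] y [-20.7  16.3]
[473 251  31  34 768] tool x [-28.4  -4.8] y [102.3 124.3]
shift mm [-4.7 -2.  41.8] turn 0.0 alt -180.0 q6 -124.1 jaw now 83.8
```

View pics/w12.png

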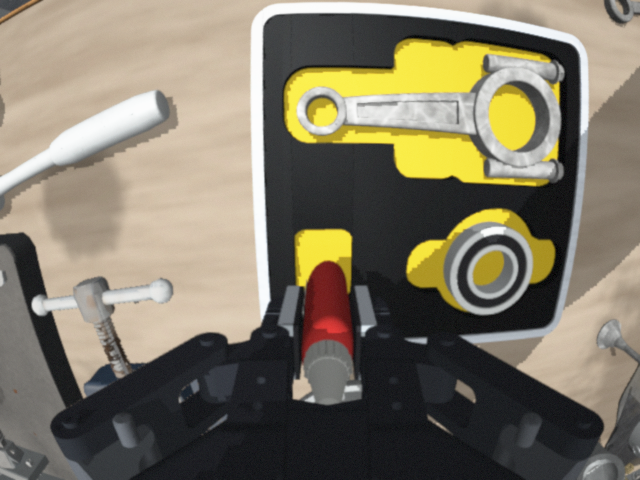

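The bottle cut-out centre lies at tool (-13.8,-2.2) mm against the bottle at (-8.6,0.8). I'll correct by that and descend.

Call:
{"fn": "send_rows", "kwargs": {
  "steps": [
    [-0.005,-0.003,0,0,-0.6],
    [-0.005,-0.003,0.015,0,-0.6],
    [-0.005,-0.003,0.03,0,-0.6],
    [-0.005,-0.003,0.038,0,-0.6],
    [-0.005,-0.003,0.038,0,-0.6],
    [-0.005,-0.003,0.038,0,-0.6]
  ]
}}

```text
time: 16.6
eef_pos: [0.5143, -0.3042, 0.0645]
tcp_rot: [0.054, 0.999, 0.0, -0.0]
contact_force: [0.1, -0.0, -0.9]
opening: 0.22
finger_force: 24.6
```

```bash
python3 - <<'E'
from tool import *
st,im=snap("wrist","w13.png");print(st["eef_pos"],st["dq"].round(3),st["finger_force"])
comps("pics/w13.png",st,*Y,.009)
comps("pics/w13.png",st,(0,110,50),(9,255,255),st["eef_pos"][2]-.0399)
E
```

```text
[ 0.51432109 -0.30423216  0.06447231] [-0.002 -0.016 -0.017 -0.     0.    -0.   ] 24.644159617018886
[  282    13   306   175 18786] tool x [ 48.6 139.6] y [-20.4 147.3]
[ 526   70   47   75 2604] tool x [ 73.4 113.6] y [111.8 144. ]
[311  80  36  33 938] tool x [81.9 97.8] y [-7.2  9.7]
[ 427  212  163  119 4710] tool x [-39.7  30.2] y [ 58.5 172.2]
[ 295  237   70   64 2604] tool x [-15.1  16.2] y [-16.7  20.2]
[504 262  32  39 831] tool x [-23.4  -0.1] y [108.1 128.4]
[ 301  262   53  100 3195] tool x [-45.7   6.5] y [-13.1  13.5]
```

Call:
{"fn": "send_rows", "kwargs": {
  "steps": [
    [0,0.001,0.005,0,-0.6],
    [0,0.001,0.01,0,-0.6],
    [0,0.001,0.0135,0,-0.6],
    [0,0.001,0.015,0,-0.6],
    [0,0.001,0.015,0,-0.6],
    [0,0.001,0.015,0,-0.6]
  ]
}}

```text
time: 17.25
eef_pos: [0.5148, -0.3036, 0.0502]
tcp_rot: [0.054, 0.999, -0.0, 0.0]
contact_force: [0.3, 0.1, 0.0]
opening: 0.223
finger_force: 24.6
```

Call:
{"fn": "send_rows", "kwargs": {
  "steps": [
    [0,0,0.001,0,-0.6],
    [0,0,0.001,0,-0.53],
    [0,0,0.001,0,-0.5],
    [0,0,0.001,0,-0.4],
    [0,0,0.001,0,-0.2],
    [0,0,0.001,0,0],
    [0,0,0.001,0,0.2],
    [0,0,-0.02,0,0.2],
    [0,0,-0.06,0,0.2],
    [0,0,-0.1,0,0.2],
    [0,0,-0.13,0,0.2],
    [0,0,-0.13,0,0.2]
  ]
}}

```text
time: 18.45
eef_pos: [0.5173, -0.3056, 0.1867]
tcp_rot: [0.054, 0.999, -0.003, 0.005]
contact_force: [0.7, -0.9, 0.2]
opening: 0.599
finger_force: 0.0
```

```bash
python3 - <<'E'
from tool import *
st,im=snap("wrist","w14.png");print(st["eef_pos"])
comps("pics/w14.png",st,*Y,.009)
comps("pics/w14.png",st,(0,110,50),(9,255,255),.05)
rel([.6955,.050,.15],84,st)
E
```

```text
[ 0.51731678 -0.30559933  0.18668126]
[ 303   52  204  112 8243] tool x [ 52.9 144.7] y [-17.5 153.5]
[497  81  18  62 446] tool x [ 71.4 126.7] y [153.4 168.4]
[ 453   85   41   50 1529] tool x [ 77.3 118.1] y [110.  145.7]
[320  97  22  20 344] tool x [ 86.4 102.4] y [-4.3 12.2]
[ 393  177  122   85 2862] tool x [-37.4  35.8] y [ 59.7 174.6]
[ 309  192   45   56 1354] tool x [-25.   22.1] y [-14.3  22.9]
[445 211  27  28 570] tool x [-18.3   6.8] y [107.1 130.5]
[318 204  26  38 575] tool x [-7.  18.5] y [-5.8 11.9]
shift mm [-138.7  372.9   35.6] turn -0.2 alt 179.8 q6 -124.1 jaw now 83.8
```

```bash
python3 - <<'E'
from tool import *
st=dict(eef_pos=np.array([0.6298828,0.06938698,0.14945647]),tcp_rot=[5.45639559e-02,9.98510249e-01,1.60836113e-05,2.37442349e-04])
im=cv2.imread("pics/w5.png");g=cv2.cvtColor(im,cv2.COLOR_BGR2GRAY)[275:355,280:345]
m=(g>g.mean()+1.0*g.std()).astype(np.uint8)
n,l,s,c=cv2.connectedComponentsWithStats(cv2.morphologyEx(m,cv2.MORPH_CLOSE,np.ones((5,5))));i=1+s[1:,4].argmax();print(s[i]+[280,275,0,0,0])
x,y,w,h,_=s[i]+np.array([280,275,0,0,0])
for p,z in(((x+w/2,y),0),((x+w/2,y+h),.042),((x,y+h*.6),.042),((x+w,y+h*.6),.042)):print(z,pix2w("wrist",p,z,st)[0].round(4))
E
```

```text
[295 317  50  38 723]
0 [0.71   0.0551 0.    ]
0.042 [0.7215 0.0544 0.042 ]
0.042 [0.7057 0.0372 0.042 ]
0.042 [0.7097 0.0748 0.042 ]
```

Call:
{"fn": "send_rows", "kwargs": {
  "steps": [
    [-0.017,0.046,0,0,1],
    [-0.034,0.093,0,0,1],
    [-0.051,0.14,0,0,1],
    [-0.068,0.187,0,0,1],
    [-0.086,0.233,0,0,1],
    [-0.104,0.28,0,0,0.4],
    [-0.121,0.326,0,0,0.4],
    [-0.138,0.373,0,0,0.4],
    [-0.138,0.373,0,0,0.4],
    [-0.138,0.373,0,0,0.4]
  ]
}}

```text
time: 19.5
eef_pos: [0.691, 0.0539, 0.1775]
tcp_rot: [0.052, 0.999, -0.0, -0.002]
contact_force: [-0.4, -0.6, 0.4]
opening: 0.7
finger_force: 0.0
```

```bash
python3 - <<'E'
from tool import *
st=dict(eef_pos=np.array([0.6298828,0.06938698,0.14945647]),tcp_rot=[5.45639559e-02,9.98510249e-01,1.60836113e-05,2.37442349e-04])
print(pix2w("wrist",(311,290),0,st)[0].round(4),pix2w("wrist",(311,342),.042,st)[0].round(4))
print("y",pix2w("wrist",[(291,320),(332,320)],.03,st).round(4).tolist())
for z in(.015,.021,.03):print(z,"scene",pix2w("scene",(385.5,237.5),z)[0].round(4),"top",pix2w("top",(322.7,172.2),z)[0].round(4))
rel([.6955,.050,.024],84)
E
```

```text
[0.6838 0.0506 0.    ] [0.7088 0.049  0.042 ]
y [[0.6947, 0.0347, 0.03], [0.6979, 0.0663, 0.03]]
0.015 scene [0.7001 0.0574 0.015 ] top [0.6971 0.0499 0.015 ]
0.021 scene [0.6961 0.0525 0.021 ] top [0.6952 0.0499 0.021 ]
0.03 scene [0.6902 0.0451 0.03  ] top [0.6925 0.05   0.03  ]
shift mm [ -5.5  -3.3 153.5] turn -0.0 alt 180.0 q6 -87.9 jaw now 84.0
```

Call:
{"fn": "send_rows", "kwargs": {
  "steps": [
    [-0.0055,-0.0033,0.04,0,0.4],
    [-0.0055,-0.0033,0.08,0,0.4],
    [-0.0055,-0.0033,0.115,0,0.4],
    [-0.0055,-0.0033,0.14,0,0.4],
    [-0.0055,-0.0033,0.151,0,0.4],
    [-0.0055,-0.0033,0.153,0,0.4],
    [-0.0055,-0.0033,0.153,0,0.4],
    [-0.0055,-0.0033,0.153,0,0.0],
    [-0.0055,-0.0033,0.153,0,-0.2],
    [-0.0055,-0.0033,0.153,0,-0.5],
    [-0.0055,-0.0033,0.153,0,-0.6],
    [-0.0055,-0.0033,0.153,0,-0.6]
  ],
  "squeeze": 30
}}

```text
time: 20.7
eef_pos: [0.6984, 0.0486, 0.0293]
tcp_rot: [0.054, 0.999, -0.0, 0.002]
contact_force: [-0.6, -0.1, 5.8]
opening: 0.348
finger_force: 30.0
```

Call:
{"fn": "send_rows", "kwargs": {
  "steps": [
    [0,0,0,0,-0.6],
    [0,0,0,0,-0.6]
  ]
}}

```text
time: 20.9
eef_pos: [0.6984, 0.0486, 0.0293]
tcp_rot: [0.054, 0.999, -0.0, 0.002]
contact_force: [-0.3, -1.5, 6.0]
opening: 0.346
finger_force: 30.0
```

```bash
python3 - <<'E'
from tool import *
st=ctrl.get_state();print(st["opening"]*85)
a=np.radians(.5);c=np.array([.4233,.3378]);Rm=np.array([[np.cos(a),-np.sin(a)],[np.sin(a),np.cos(a)]])
for p in((42,0),(-32,0)):print(Rm@np.array(p)/1000+c)
rel([.4653,.338,.14],84,st)
E
```

```text
29.450267063666573
[0.4652984  0.33816651]
[0.39130122 0.33752075]
shift mm [ 262.4  262.8 -111.5] turn -0.1 alt 179.9 q6 -88.1 jaw now 83.9
```

Call:
{"fn": "send_rows", "kwargs": {
  "steps": [
    [0,0,-0.04,0,-0.6],
    [0,0,-0.08,0,-0.6],
    [0.033,0.033,-0.1,0,-0.6],
    [0.066,0.066,-0.1,0,-0.6],
    [0.1,0.1,-0.1,0,-0.6],
    [0.133,0.133,-0.1,0,-0.6],
    [0.166,0.166,-0.1,0,-0.6],
    [0.2,0.2,-0.1,0,-0.6],
    [0.233,0.233,-0.1,0,-0.6],
    [0.262,0.263,-0.08,0,-0.6],
    [0.262,0.263,-0.08,0,-0.6],
    [0.262,0.263,-0.08,0,-0.6]
  ]
}}

```text
time: 22.1
eef_pos: [0.4634, 0.3387, 0.1062]
tcp_rot: [0.052, 0.999, -0.001, -0.001]
contact_force: [0.6, -0.2, -1.0]
opening: 0.348
finger_force: 29.9
```

```bash
python3 - <<'E'
from tool import *
st,im=snap("wrist","w15.png");print(st["eef_pos"],st["opening"]*85,st["finger_force"],st["dq"].round(3))
comps("pics/w15.png",st,*B,.009)
rel([.4653,.338,.045],84,st)
E
```

```text
[0.46342135 0.3387017  0.10623931] 29.556636673441986 29.927449822425842 [-0.042 -0.008 -0.033 -0.004 -0.003 -0.002]
[  237    71   150   125 11917] tool x [ 34.8 107.5] y [-53.5  34.6]
[ 289  216   73   50 2526] tool x [-12.5  18. ] y [-23.3  22. ]
shift mm [-2.  -0.4 61.2] turn -0.0 alt 180.0 q6 -57.9 jaw now 84.0
```

Call:
{"fn": "send_rows", "kwargs": {
  "steps": [
    [-0.0047,-0.0008,0.02,0,-0.6],
    [-0.0047,-0.0008,0.04,0,-0.6],
    [-0.0047,-0.0008,0.052,0,-0.6],
    [-0.0047,-0.0008,0.055,0,-0.6],
    [-0.0047,-0.0008,0.055,0,-0.6]
  ]
}}

```text
time: 22.65
eef_pos: [0.4698, 0.3364, 0.0521]
tcp_rot: [0.054, 0.999, -0.0, -0.0]
contact_force: [1.6, 0.5, -1.3]
opening: 0.346
finger_force: 29.9
```

```bash
python3 - <<'E'
from tool import *
st,im=snap("wrist","w16.png");print(st["eef_pos"],st["contact_force"])
comps("pics/w16.png",st,*B,.009)
# spring columns: bright vs blue profile along image column 327
g=cv2.cvtColor(im,cv2.COLOR_BGR2HSV)[:,318:336].mean(1).round().astype(int)
for r in range(200,330,5):print(r,g[r],end="|")
E
```

```text
[0.4698386  0.33638214 0.05205186] [ 1.58575153  0.4921309  -1.26643233]
[  213    39   194   160 19889] tool x [ 41.8 114.4] y [-52.1  35.7]
[ 282  226   93   61 2837] tool x [-5.5 24.8] y [-22.1  23.5]
[310 291  36  14 365] tool x [-17.2  -9.6] y [-8.1  9.3]
200 [89 15 40]|205 [104  14  39]|210 [98 20 40]|215 [94 18 40]|220 [97 12 38]|225 [100  30  40]|230 [110 193 121]|235 [110 192 121]|240 [110 192 121]|245 [110 197 121]|250 [110 195 121]|255 [ 42   3 157]|260 [ 40   4 163]|265 [ 34   3 159]|270 [ 35   3 151]|275 [ 39   3 140]|280 [ 38   3 159]|285 [ 32   4 174]|290 [108  33 136]|295 [110 195 119]|300 [110 194 120]|305 [101  27 114]|310 [ 46   4 145]|315 [ 36   3 176]|320 [ 40   3 164]|325 [ 42   3 117]|
```

```bash
python3 - <<'E'
from tool import *
st=ctrl.get_state();M=R.from_quat(st["tcp_rot"]).as_matrix()
print(((pix2w("wrist",[(327,253)],.0228,st)-st["eef_pos"])@M*1000).round(1), ((pix2w("wrist",[(327,227)],.009,st)-st["eef_pos"])@M*1000).round(1), st["eef_pos"])
E
```

```text
[[15.5  0.3 30. ]] [[24.6  0.3 43.8]] [0.47016784 0.33679089 0.05277203]
```

Call:
{"fn": "send_rows", "kwargs": {
  "steps": [
    [0.001,0.0005,0.006,0,-0.6],
    [0.001,0.0005,0.011,0,-0.6],
    [0.001,0.0005,0.014,0,-0.6],
    [0.001,0.0005,0.014,0,-0.6],
    [0.001,0.0005,0.014,0,-0.6]
  ]
}}

```text
time: 23.2
eef_pos: [0.4683, 0.3376, 0.038]
tcp_rot: [0.054, 0.999, -0.0, -0.0]
contact_force: [0.5, 0.3, -0.4]
opening: 0.342
finger_force: 29.9
```

Call:
{"fn": "send_rows", "kwargs": {
  "steps": [
    [0,0,0.0005,0,-0.25],
    [0,0,0.0005,0,-0.2],
    [0,0,0.0005,0,-0.1],
    [0,0,0.0005,0,0],
    [0,0,-0.01,0,0],
    [0,0,-0.04,0,0.2],
    [0,0,-0.08,0,0.2],
    [0,0,-0.12,0,0.2],
    [0,0,-0.12,0,0.2]
  ]
}}

```text
time: 24.1
eef_pos: [0.4724, 0.3396, 0.1666]
tcp_rot: [0.054, 0.999, 0.004, 0.006]
contact_force: [0.3, 0.3, 0.6]
opening: 0.6
finger_force: 0.0
```

```bash
python3 - <<'E'
from tool import *
st,im=snap("wrist","w17.png");print(st["eef_pos"])
comps("pics/w17.png",st,*B,.009)
h=cv2.cvtColor(im,cv2.COLOR_BGR2HSV)[:,318:336].mean(1).round().astype(int)
for r in range(180,300,5):print(r,h[r],end="|")
rel([.602,.130,.16],-13.5,st)
E
```

```text
[0.47237679 0.33962909 0.16664382]
[ 250   71  121   99 7651] tool x [ 45.9 118.6] y [-57.1  31.5]
[292 185  59  50 936] tool x [-7.8 30. ] y [-26.9  19.1]
[309 208  28  18 377] tool x [-1.9 12.1] y [-13.1   7. ]
180 [105  17  41]|185 [109  65  52]|190 [110 188 124]|195 [112  64 130]|200 [ 50   4 134]|205 [ 33   3 164]|210 [104 147 127]|215 [110 189 123]|220 [110 177 123]|225 [ 99  95 121]|230 [ 36   3 134]|235 [ 48   3 138]|240 [ 50   4 138]|245 [103  19  36]|250 [93 19 41]|255 [105  12 234]|260 [102   9 212]|265 [ 17  54 120]|270 [ 18  52 116]|275 [20 16 93]|280 [ 29   6 100]|285 [ 30   6 100]|290 [ 32   6 102]|295 [ 28   6 102]|shift mm [-151.2 -194.6    7. ] turn -82.6 alt 97.4 q6 -58.1 jaw now 83.9
```

```bash
python3 - <<'E'
from tool import *
rel([.602,.192,.12],-13.7)
E
```

```text
shift mm [-145.8 -132.1   43.8] turn -82.5 alt 97.5 q6 -58.1 jaw now 83.8
```

Call:
{"fn": "send_rows", "kwargs": {
  "steps": [
    [-0.02,-0.018,0,8.5,0.1],
    [-0.04,-0.036,0,17,0.1],
    [-0.06,-0.054,0,25.5,0.1],
    [-0.08,-0.072,0,34,0.1],
    [-0.1,-0.09,0,42.5,0.1],
    [-0.12,-0.109,0,51,0.1],
    [-0.146,-0.132,0,59.5,0.1],
    [-0.146,-0.132,0.01,68,0.1],
    [-0.146,-0.132,0.02,76.5,0.1],
    [-0.146,-0.132,0.03,85,0.1],
    [-0.146,-0.132,0.04,93.5,0.1],
    [-0.146,-0.132,0.044,97.5,0.1]
  ]
}}

```text
time: 25.35
eef_pos: [0.5977, 0.1903, 0.1114]
tcp_rot: [0.788, 0.616, -0.002, -0.001]
contact_force: [0.7, 0.4, -0.8]
opening: 0.552
finger_force: 0.0
```

```bash
python3 - <<'E'
from tool import *
st,im=snap("wrist","w18.png")
rel([.602,.192,.013],-13.7,st)
M=R.from_quat(st["tcp_rot"]).as_matrix()
# bright plug pixels: white insulator
h=cv2.cvtColor(im,cv2.COLOR_BGR2HSV);m=cv2.inRange(h,(0,0,185),(180,60,255));m[:, :270]=0;m[:,385:]=0;m[:120]=0;m[400:]=0
n,l,s,c=cv2.connectedComponentsWithStats(m)
for i in range(1,n):
    if s[i,4]>60:
        p=np.argwhere(l==i)[:,::-1];w=(pix2w("wrist",p,.012,st)-st["eef_pos"])@M*1000
        print(s[i],w.mean(0).round(1),w.min(0).round(1),w.max(0).round(1))
g=cv2.cvtColor(im,cv2.COLOR_BGR2GRAY)
for r in range(190,330,10):print(r,g[r,290:366:4])
E
```

```text
shift mm [ 2.9  4.2 98.4] turn -0.2 alt 179.8 q6 22.3 jaw now -13.9
[319 234  24  65 842] [-13.2   2.   99.4] [-38.4  -4.4  99.3] [ 7.4 10.8 99.5]
190 [ 70  74  75  59  59  62  58  57  62  66 103  64  65  62  60  58  54  54
  54]
200 [ 78  75  56  55  54  62  63  73 109 122 135 137 100  60  60  57  60  54
  58]
210 [ 73  52  52  53  57  55  60  72 116 131 148 137 102  67  62  62  57  59
  56]
220 [ 54  57  77  71  71  74  70  80 126 143 147 128  95  85  65  61  59  62
  57]
230 [ 71  75  77  79  78  73 131 153 152 142 149 151 153 149  87  78  66  63
  62]
240 [ 79  81  86 117 113 119 136 148 149 153 161 201 216 178 136 111  99  87
  93]
250 [126 121 126 124 121 124 120 148 245 250 250 241 161 133 136 139 105  99
 101]
260 [123 120 124 126 127 120 123 125 240 250 250 233 104 133 139 135 136  94
  96]
270 [130 127 124 126 135 129 129 127 235 250 250 223 102 133 132 135 141 125
  94]
280 [131 129 125 130 131 129 131 135 230 250 249 213 130 135 134 136 130 136
 113]
290 [129 132 131 128 127 127 130 137 140 230 215 136 137 135 132 135 134 132
 133]
300 [130 122 129 125 129 129 128 133 137 138 134 130 136 136 130 135 133 133
 136]
310 [128 117 125 122 122 127 125 128 131 127 135 130 133 134 132 133 133 137
 133]
320 [124 127 122 124 119 120 119 121 126 125 123 126 129 128 125 130 128 131
 132]
```

```bash
python3 - <<'E'
from tool import *
st=ctrl.get_state()
M=R.from_quat(st["tcp_rot"]).as_matrix()
w=pix2w("wrist",[(330,189),(328,296),(328,235)],.012,st);print(w.round(4),((w-st["eef_pos"])@M*1000).round(1));print(w[:2].mean(0),np.degrees(np.arctan2(*(w[0]-w[1])[[1,0]])))
rel([*w[:2].mean(0)[:2],.013],-13.7,st)
E
```

```text
[[0.6086 0.2255 0.012 ]
 [0.5897 0.1542 0.012 ]
 [0.6001 0.1964 0.012 ]] [[ 37.    2.8  99. ]
 [-36.7   1.6  99.1]
 [  6.8   1.6  99. ]]
[0.59916192 0.18982063 0.012     ] 75.10870610151991
shift mm [ 0.1  2.2 98. ] turn -0.2 alt 179.8 q6 22.4 jaw now -13.9
```

Call:
{"fn": "send_rows", "kwargs": {
  "steps": [
    [0,0.0025,0.03,1,0.1],
    [0,0.0025,0.06,1,0.1],
    [0,0.0025,0.08,1,0.1],
    [0,0.0025,0.092,1,0.1],
    [0,0.0025,0.097,1,0.1],
    [0,0.0025,0.097,1,0.1],
    [0,0.0025,0.097,1,0.1]
  ]
}}

```text
time: 26.1
eef_pos: [0.6027, 0.1902, 0.0183]
tcp_rot: [0.791, 0.611, 0.001, 0.0]
contact_force: [1.4, 0.2, 0.3]
opening: 0.551
finger_force: 0.0
```

Call:
{"fn": "send_rows", "kwargs": {
  "steps": [
    [0,-0.0015,0.003,0,0.1],
    [0,-0.0015,0.005,0,0.1],
    [0,-0.0015,0.005,0,-0.2],
    [0,-0.0015,0.005,0,-0.5],
    [0,-0.0015,0.005,0,-1],
    [0,-0.0015,0.005,0,-1],
    [0,-0.0015,0.005,0,-1],
    [0,-0.0015,0.005,0,-1]
  ],
  "squeeze": 40
}}

```text
time: 26.9
eef_pos: [0.6007, 0.1905, 0.0124]
tcp_rot: [0.792, 0.611, 0.0, 0.0]
contact_force: [0.2, 0.1, 1.6]
opening: 0.204
finger_force: 39.6
```

```bash
python3 - <<'E'
from tool import *
st=ctrl.get_state();print(st["opening"]*85)
rel([.3933,.3385,.1],.5,st)
E
```

```text
17.34362563975554
shift mm [  90.7 -238.   -87.7] turn -15.2 alt 164.8 q6 23.0 jaw now -14.7
```

Call:
{"fn": "send_rows", "kwargs": {
  "steps": [
    [0,0,-0.04,0,-1],
    [0,0,-0.08,0,-1],
    [0.017,-0.045,-0.09,-4,-1],
    [0.034,-0.09,-0.09,-8,-1],
    [0.051,-0.135,-0.09,-12,-1],
    [0.068,-0.18,-0.09,-15.2,-1],
    [0.085,-0.225,-0.09,-15.2,-1],
    [0.0907,-0.238,-0.088,-15.2,-1],
    [0.0907,-0.238,-0.07,-15.2,-1],
    [0.0907,-0.238,-0.07,-15.2,-1],
    [0.0907,-0.238,-0.07,-15.2,-1]
  ]
}}

```text
time: 28.0
eef_pos: [0.3932, 0.338, 0.0818]
tcp_rot: [0.704, 0.71, -0.001, -0.0]
contact_force: [0.7, -0.6, 0.0]
opening: 0.205
finger_force: 39.4
```

```bash
python3 - <<'E'
from tool import *
st,im=snap("wrist","w19.png");print(st["eef_pos"],st["finger_force"],st["dq"].round(3))
comps("pics/w19.png",st,*B,.009)
rel([.3933,.3385,.05],.5,st)
h=cv2.cvtColor(im,cv2.COLOR_BGR2HSV)[:,320:334].mean(1).round().astype(int)
for r in range(120,330,6):print(r,h[r],end="|")
E
```

```text
[0.39321537 0.3379816  0.08177424] 39.40303087234497 [-0.01  -0.011 -0.021  0.001 -0.002  0.   ]
[ 257  185  132  105 7772] tool x [-17.8  42.2] y [-39.1  35.3]
[ 410  225   70   70 1298] tool x [-23.3  19.3] y [51.9 94.5]
shift mm [ 0.5  0.1 31.8] turn 0.0 alt -180.0 q6 29.0 jaw now 0.5
120 [ 19  31 244]|126 [ 19  31 244]|132 [ 19  32 244]|138 [ 19  37 239]|144 [ 16  48 177]|150 [ 80   6 248]|156 [104  12 237]|162 [103  15  38]|168 [95 25 36]|174 [77 17 36]|180 [100  16  36]|186 [110 169  94]|192 [110 189 123]|198 [110 190 123]|204 [110 192 123]|210 [110 196 123]|216 [110 195 123]|222 [110 193 123]|228 [110 112 113]|234 [ 89  69 139]|240 [ 49   2 128]|246 [ 58   3 112]|252 [ 41   2 188]|258 [ 40   3 188]|264 [ 44   3 189]|270 [ 32   3 203]|276 [ 43   2 217]|282 [ 32   2 199]|288 [ 41   3 186]|294 [ 78   4 140]|300 [ 93   7 191]|306 [ 93   6 218]|312 [ 95   6 217]|318 [ 92   6 214]|324 [ 71   4 201]|
```

```bash
python3 - <<'E'
from tool import *
st=ctrl.get_state();M=R.from_quat(st["tcp_rot"]).as_matrix()
print(((pix2w("wrist",[(327,231)],.0814,st)-st["eef_pos"])@M*1000).round(1))
E
```

```text
[[34.4  0.8  0.9]]
```

Call:
{"fn": "send_rows", "kwargs": {
  "steps": [
    [-0.002,-0.0015,0.015,0,-1],
    [-0.002,-0.0015,0.03,0,-1],
    [-0.002,-0.0015,0.04,0,-1],
    [-0.002,-0.0015,0.042,0,-1],
    [-0.002,-0.0015,0.042,0,-1]
  ]
}}

```text
time: 28.55
eef_pos: [0.392, 0.3363, 0.0402]
tcp_rot: [0.704, 0.71, -0.0, -0.0]
contact_force: [0.0, 1.3, 0.2]
opening: 0.199
finger_force: 39.4
```

```bash
python3 - <<'E'
from tool import *
st,im=snap("wrist","w20.png");print(st["eef_pos"],st["contact_force"])
comps("pics/w20.png",st,*B,.009)
h=cv2.cvtColor(im,cv2.COLOR_BGR2HSV)[:,320:334].mean(1).round().astype(int)
for r in range(210,260,4):print(r,h[r],end="|")
E
```

```text
[0.39199619 0.33627115 0.0402022 ] [0.00934275 1.2623442  0.19478429]
[ 245  194  159  122 9147] tool x [-13.6  43.5] y [-38.   36.5]
[ 431  243   80   80 1669] tool x [-21.9  20.3] y [53.6 95.4]
[303 322  11  41 306] tool x [-45.4 -21.3] y [-11.4  -6.5]
[340 322  11  41 304] tool x [-45.4 -21.3] y [ 7.8 13.1]
210 [110 192 121]|214 [110 194 121]|218 [110 194 121]|222 [110 192 120]|226 [110 184 120]|230 [ 91  83 107]|234 [ 83  69 138]|238 [ 88  35 131]|242 [ 59   3 126]|246 [ 34   3 111]|250 [ 36   3 182]|254 [ 30   3 187]|258 [ 41   3 187]|
```

Call:
{"fn": "send_rows", "kwargs": {
  "steps": [
    [0.0005,0,0.008,0,-1],
    [0.0005,0,0.014,0,-1],
    [0.0005,0,0.018,0,-1],
    [0.0005,0,0.019,0,-1],
    [0.0005,0,0.019,0,-1]
  ]
}}

```text
time: 29.1
eef_pos: [0.3914, 0.3368, 0.0208]
tcp_rot: [0.704, 0.71, -0.0, -0.0]
contact_force: [-0.2, 0.2, -0.3]
opening: 0.202
finger_force: 39.4
```

Call:
{"fn": "send_rows", "kwargs": {
  "steps": [
    [0,0,0,0,-0.5],
    [0,0,0,0,-0.3],
    [0,0,0,0,-0.1],
    [0,0,0,0,-0.1],
    [0,0,-0.03,0,-0.1],
    [0,0,-0.07,0,0],
    [0,0,-0.12,0,0],
    [0,0,-0.16,0,0],
    [-0.05,0,-0.18,0,0],
    [-0.08,0,-0.18,0,0],
    [-0.08,0,-0.18,0,0]
  ]
}}

```text
time: 30.2
eef_pos: [0.3927, 0.2547, 0.2024]
tcp_rot: [0.705, 0.709, 0.001, 0.001]
contact_force: [0.6, -0.2, -0.2]
opening: 0.503
finger_force: 0.0
```

```bash
python3 - <<'E'
from tool import *
st,im=snap("wrist","w21.png");print(st["eef_pos"])
comps("pics/w21.png",st,*B,.009)
M=R.from_quat(st["tcp_rot"]).as_matrix()
h=cv2.cvtColor(im,cv2.COLOR_BGR2HSV);m=cv2.inRange(h,(0,0,150),(180,70,255))
# plug pixels inside hull of blue plug cut-out
b=cv2.inRange(h,*B);n,l,s,c=cv2.connectedComponentsWithStats(b);i=1+s[1:,4].argmax()
hull=cv2.convexHull(np.argwhere(b>0)[:,::-1].astype(np.int32))
x,y,w,hh,_=s[i];print("box",s[i])
q=np.zeros_like(m);q[y-5:y+hh+5,x:x+w]=m[y-5:y+hh+5,x:x+w];p=np.argwhere(q>0)[:,::-1]
print("plug px",p.min(0),p.max(0));wv=(pix2w("wrist",p,.021,st)-st["eef_pos"])@M*1000
print(np.percentile(wv,[1,50,99],axis=0).round(1))
# scene/top before-after for valve, tape, bottle
for nme in("scene","top"):
    _,im=snap(nme,nme+"1.png");a=cv2.imread(f"pics/{nme}0.png")
    hs=cv2.cvtColor(im,cv2.COLOR_BGR2HSV);r=cv2.inRange(hs,(0,150,50),(8,255,255));n,l,s,c=cv2.connectedComponentsWithStats(r)
    print(nme,"red",[list(map(int,s[k])) for k in range(1,n) if s[k,4]>40])
    for t,bx in(("valve",(345,190,380,220) if nme=="top" else (372,262,398,300)),("tape",(242,158,276,190) if nme=="top" else (338,194,366,218))):
        x0,y0,x1,y1=bx;print(nme,t,"mean diff",np.abs(im[y0:y1,x0:x1].astype(int)-a[y0:y1,x0:x1]).mean().round(1))
E
```

```text
[0.39272919 0.25474913 0.20240111]
[ 280   72   89  104 4676] tool x [ 37.2 127.1] y [-38.1  35.4]
[384  99  48  53 752] tool x [ 59.8 105.6] y [51.3 92.6]
[404 111  17  25 296] tool x [74.2 94.2] y [70.1 83.9]
box [ 280   72   89  104 4676]
plug px [313  79] [338 166]
[[ 46.9  -9.7 181.4]
 [ 87.   -0.5 181.4]
 [117.1   9.6 181.4]]
scene red [[416, 409, 25, 30, 273]]
scene valve mean diff 6.0
scene tape mean diff 2.8
top red []
top valve mean diff 6.2
top tape mean diff 5.0
```

```bash
python3 - <<'E'
from h import *
def pr(n,p):
    c=ctrl.calibration(n);K=c["intrinsics"];q=c["extrinsics"]@np.r_[p,1];return (K[0,0]*q[0]/-q[2]+K[0,2]).round(1),(-K[1,1]*q[1]/-q[2]+K[1,2]).round(1)
for f in("scene0","scene1","top0","top1"):
    im=cv2.imread(f"pics/{f}.png");hs=cv2.cvtColor(im,cv2.COLOR_BGR2HSV);r=cv2.inRange(hs,(0,120,40),(8,255,255))|cv2.inRange(hs,(174,120,40),(180,255,255));n,l,s,c=cv2.connectedComponentsWithStats(r)
    print(f,[list(map(int,s[k])) for k in range(1,n) if s[k,4]>20])
for z in(.009,.071,.102):print(z,pr("scene",[.5225,-.3035,z]),pr("top",[.5225,-.3035,z]))
a,b=[cv2.imread(f"pics/scene{i}.png") for i in(0,1)]
for t,(x0,y0,x1,y1) in(("valve",(372,262,398,300)),("tape",(336,192,368,220))):
    r=cv2.matchTemplate(b[y0-10:y1+10,x0-10:x1+10],a[y0:y1,x0:x1],cv2.TM_CCOEFF_NORMED);print(t,cv2.minMaxLoc(r)[1:4:2])
E
```

```text
scene0 [[438, 291, 24, 29, 253]]
scene1 [[415, 408, 27, 31, 327]]
top0 [[412, 170, 15, 16, 110]]
top1 [[487, 248, 20, 17, 187]]
0.009 (np.float64(425.1), np.float64(431.6)) (np.float64(490.5), np.float64(257.3))
0.071 (np.float64(431.5), np.float64(412.3)) (np.float64(502.9), np.float64(254.1))
0.102 (np.float64(435.0), np.float64(401.7)) (np.float64(509.8), np.float64(252.3))
valve (0.9994964003562927, (10, 10))
tape (0.9995278716087341, (10, 10))
```

```bash
python3 -c "
from plant import ctrl
print(ctrl.sign_off())"
```

```text
the job is handed in; nothing more can be done
None
```

I set the rod, bearing, bottle, spring and plug in their cut-outs and handed the job in at about 30 s; images put all five in place and the valve and tape unmoved, but I could check bottle, spring and plug only by measurement because my picture views were used up.

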